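# Scrub out the glue pots and hang up the brush

### The job

Take the long brush out of its block and scrub out the tin glue pots that are there, from the smallest to the largest: in each, bristles right down to the bottom, up to the rim and down to the bottom again. Finish with the brush hanging by its eye from the peg on the stand and all the pots standing upright side by side in the wooden tray. The tin is thin, so pinch the pots lightly and do not ram the brush against them, and leave the hammer, the awl and the nail bowl where they are.

Things in the scene. Friction and masses are not known exactly. Their poses are not given: they have to be found in the camera images.
- pot_small: the small glue pot: open round cup of thin bare tin, outside diameter 52, height 60, straight walls 3 thick, floor 4 thick (inner depth 56), about 90 g. Origin: centre of its underside, z up to the mouth. It may be absent.
- pot_mid: the middle glue pot: open round cup of thin bare tin, outside diameter 60, height 78, straight walls 3 thick, floor 4 thick (inner depth 74), about 120 g. Origin: centre of its underside, z up to the mouth. It may be absent.
- pot_big: the big glue pot: open round cup of thin bare tin, outside diameter 68, height 96, straight walls 3 thick, floor 4 thick (inner depth 92), about 150 g. Origin: centre of its underside, z up to the mouth. It may be absent.
- brush: long brush, 120 g, standing in the block. Origin: centre of bristle end. Up its z: dark bristle head, 28 diameter, 0 to 45; steel shaft, 8 diameter, to 140; upright steel ring (the eye), centre at 157, hole 23 wide, outside 42, wire 8 thick, hole axis along the brush's x; square wooden grip, 22 along x, 20 along y, 175 to 223. Grip it from above by its y faces.
- brush_tip (a point): centre of the bristle end (the brush's origin)
- brush_eye (a point): centre of the hole in the brush's eye, 157 above the bristle end; hole axis = x
- brush_grip (a point): point to grip, 203 above the bristle end
- block: dark wooden block 85 x 85 x 45 high, fixed, with a hole 29.5 diameter, 40 deep in its middle (hole floor 5 above the bench) in which the brush stands; it stays empty at the end. Origin: centre of its underside.
- stand: fixed wooden stand: foot 110 x 90 x 20, upright post 22 x 40, 225 high, front face at the stand's x = 0; out of it along -x one steel peg, 10 diameter: its axis leaves at z = 208, rises to z = 218 at x = -62, then turns up to its end at x = -70, z = 226. Origin: on the bench below the root of the peg; yaw varies.
- peg_mid (a point): middle of the peg's axis: x = -35, z = 213.6 in the stand's frame (axes as the stand's). A brush hung here has its eye's centre about 7 lower.
- peg_tip (a point): the peg's free end, axis: x = -70, z = 226 in the stand's frame
- tray: low pine tray, fixed, outside 150 along its x by 320 along its y, walls 17 high and 6 thick, floor 6 above the bench. Origin: centre of its underside.
- hammer: hammer 270 long lying on the bench; leave alone
- awl: white-handled awl 160 long lying on the bench; leave alone
- nail_bowl: small blue bowl 80 wide, 40 high; leave alone
There are look-alikes about, which are no part of the job. Leave any yellow look-alike of the pot_mid alone.

How it is judged:
By the outcome, as a careful person would: the job done as asked, in the order asked, and still so for the second after the job is handed in, with the robot touching nothing.
Of pot_small, pot_mid, pot_big only 2 to 3 are there at a start; the rules pass over those that are not, and their reading is None.
At some moment in a run one of pot_small, pot_mid, pot_big may be knocked a few centimetres aside while the robot is not near it.
It also fails if it takes over 210 s, if anything falls off the work surface, if the arm or the gripper's body presses on something with over 40 N, if the wrist force passes 120 N, or if a joint passes its speed limit or range.

### The arm

A 6-joint arm with a two-finger parallel gripper is mounted at the origin on the work surface. World frame = base frame: x ahead of the robot, y to its left, z up, the work surface at z = 0. Lengths are in m, angles in degrees, forces in N, time in s.
With the tool pointing down it reaches from about 0.375 to 0.9 m from the base axis. Payload 3.1 kg.
Tool frame: the origin (TCP) lies at the very end of the fingers, on their centre line; the grasp point (between the pads) lies 19 mm behind it; z points along the fingers, y is the line along which they close (so a half turn about z gives the same grasp; the last joint's range is limited). The gripper opens to 87 mm and grips with 3 to 60 N. Pads are 19 mm wide; open, the fingers measure 117 mm over their backs; the gripper's body (75 mm by 190 mm) begins 51 mm behind the grasp point.
Start: joints at [-86.488, 30.224, 82.088, -0, 67.689, -10.227], TCP at [0.148, -0.607, 0.201] pointing down, gripper open.
Joint ranges: [-176.69, 176.69], [-43.24, 126.21], [12.49, 139.97], [-82, 262], [0, 151.66], [-163.58, 163.58]. Speed limits (degrees/s): [159.86, 159.86, 180, 180, 180, 180].

### API

Orientations are given as a 3x3 rotation matrix whose columns are the frame's x, y, z axes.
In Python, from rig import readout, viewer, ticket gives the robot as it stands.
- The arm moves only by the tool send_rows, never from a script. Its argument "moves" is a list of rows, each a list of 6 numbers: the shift along the tool's x, y, z in units of 250 mm (1.0 is 250 mm), then the turn, a rotation vector about the tool's x, y, z in units of 90 degrees (1.0 is 90 degrees). A call has 1 to 12 rows; each row is the pose to reach, as a shift and turn from the pose commanded when the call began, along the tool's axes at that moment; what a row does not reach only later rows make up. A row lasts 1/10 s, in which the tool goes at most 50 mm and 8.59 degrees, less where a joint would pass 70% of its speed; a pose out of reach is approached as far as the arm can. A call with a number of a shift or a turn outside -1 to 1 is refused whole. A call with a gripper value outside its range is refused whole. "grip" is the opening, from 0 (shut) to 1 (fully open), set as the call begins (left out, the last holds). The fingers move at their own pace and stop on an object; the grip force is fixed at half the most. Time passes only in rows, so rows that repeat a pose let the fingers close. It gives the time, the measured TCP pose, the force, the opening and the grip force at its end, in the units of the state.
- readout.read_state(): the state, without advancing time (a new reading comes with each control period).
- viewer.capture(name): name is "scene" or "top" or "wrist"; returns (picture, depth): 384x512x3 uint8, red, green, blue; 384x512 float32, m along the optical axis (not along the pixel's ray), 0 where there is no reading.
- viewer.camera_info(name): a dict with "fx", "fy", "cx", "cy" (pixels), "R" (3x3) and "t" (3): a world point X has camera coordinates R X + t; the wrist camera has in their place "tool_from_camera" (4x4, takes a point from camera to tool coordinates, whose origin is the TCP and whose axes are the flange's). Camera axes: x right, y down, z forward; pixel columns grow to the right and rows downward; lengths in m; the calibration is good to about 2 mm. A picture is of the moment at which its call begins: read the wrist's pose just before it. camera_info takes no time and is no camera call.
- ticket.hand_in(): hands the job in; it is judged then, once.
The state is a dict: "time_s": time; "joint_positions": joint angles; "qvel": joint speeds; "tau": joint torques, N m; "position": TCP position; "tcp_rot": TCP orientation; "force": force on the tool from outside, world axes, zero at the start; "moment": the same for the moment, N m; "opening": opening from 0.0 (shut) to 1.0 (fully open); "grasp_force": force on a finger pad.
Only numpy, scipy, OpenCV 4.12 (cv2) and the standard library are available. Lean on these libraries where they do the work, as an engineer would, in place of code of your own. Each camera call takes 0.05 s, during which the arm holds its last target. There are 200 camera calls.

## Working session

There is one attempt and no reset: what is moved stays moved. The work goes in short steps, Python scripts to look and compute and a tool call to move; the robot and the scene stay as the last step left them, time stands still between calls to the robot, and variables do not carry over. Pictures are saved under pics/ and viewed, at most 14 in all, crops included, and the job is handed in when it is done.

Besides the shell and the picture viewer there is one more tool, called after "Emit:" by a JSON object that holds its "op" and its "data", one argument or row to a line. send_rows: Moves the arm, as the interface text tells. Shifts and turns lie within -1 to 1; 1 stands for 250 mm of shift or 90 degrees of turn. Its arguments: {"type":"object","properties":{"moves":{"type":"array"},"grip":{"type":"number"}},"required":["moves"]}

```bash
mkdir -p pics; ls
python3 - <<'E'
from rig import readout, viewer
import cv2, numpy as np
s=readout.read_state(); print(s)
for n in ("scene","top","wrist"):
    p,d=viewer.capture(n); cv2.imwrite(f"pics/{n}0.png",p[:,:,::-1]); np.savez(f"pics/{n}0.npz",p=p,d=d); print(n,viewer.camera_info(n))
a=[cv2.imread(f"pics/{n}0.png") for n in ("scene","top")]
E
```

```text
pics
{'time_s': 0.0, 'joint_positions': array([-8.64870993e+01,  3.02781685e+01,  8.21575704e+01, -6.03618456e-04,
        6.76904272e+01, -1.02264369e+01]), 'qvel': array([ 0.104941  , -0.05533264, -0.06995107, -0.00712663, -0.06987062,
       -0.13282595]), 'tau': array([-3.91797971e-05, -4.40043783e+01, -1.76591849e+01,  6.34789048e-02,
        5.81862952e-02, -1.69368645e-04]), 'position': array([ 0.14842559, -0.60629842,  0.19977369]), 'tcp_rot': array([[ 9.71385360e-01,  2.37508867e-01, -1.44652678e-04],
       [ 2.37508604e-01, -9.71382950e-01,  2.19727666e-03],
       [ 3.81359544e-04, -2.16875863e-03, -9.99997576e-01]]), 'force': array([-0.72006131,  0.75291457,  0.28789921]), 'moment': array([-0.04043981, -0.00504181, -0.00072268]), 'grasp_force': 0.0, 'opening': 1.002125092965039}
scene {'fx': 476.93370136587004, 'fy': 476.93370136587004, 'cx': 254.65146820805057, 'cy': 194.88127261437737, 'R': array([[ 0.0258808 ,  0.9996285 , -0.00854686],
       [ 0.79320823, -0.02573839, -0.60840631],
       [-0.60840027,  0.0089666 , -0.79357968]]), 't': array([-0.05656667, -0.33351383,  1.83831415])}
top {'fx': 490.5874049504718, 'fy': 490.5874049504718, 'cx': 259.88493289780695, 'cy': 189.02294187708188, 'R': array([[-0.01922241, -0.99955831, -0.02266438],
       [-0.99183168,  0.02192298, -0.12565551],
       [ 0.12609688,  0.02006385, -0.99181501]]), 't': array([0.09237914, 0.55293636, 1.3944138 ])}
wrist {'fx': 291.8025352361723, 'fy': 291.8025352361723, 'cx': 256.0265509976887, 'cy': 193.52596918546, 'tool_from_camera': array([[-2.59058146e-04, -9.70659465e-01, -2.40458180e-01,
         6.51432419e-02],
       [ 9.99999829e-01, -3.77377518e-04,  4.46010853e-04,
        -1.67452553e-03],
       [-5.23668166e-04, -2.40458023e-01,  9.70659397e-01,
        -1.85105510e-01],
       [ 0.00000000e+00,  0.00000000e+00,  0.00000000e+00,
         1.00000000e+00]])}
```

View pics/scene0.png

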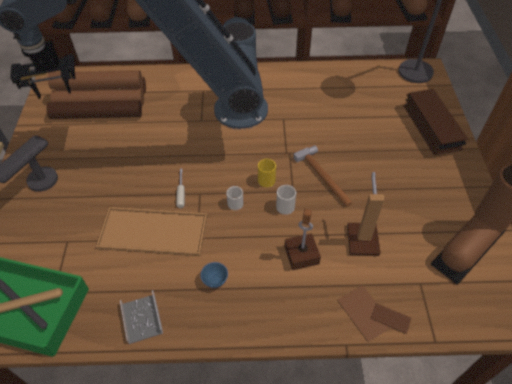

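View pics/top0.png

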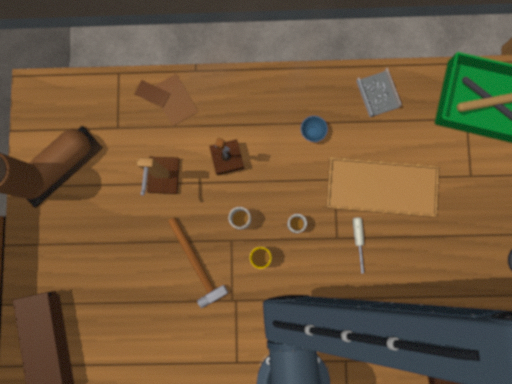

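The scene shows two bare tin pots, at scene (235,198) and (286,200), or top (297,223) and (239,217). The yellow look-alike is at top (260,258), the brush in its block at top (227,157), the stand at top (160,175) with its peg towards the robot, and the tray at top (383,187).

```bash
cat > h.py <<'E'
import numpy as np, cv2
from rig import readout, viewer
def world(d,info,pose=None):
    v,u=np.mgrid[0:d.shape[0],0:d.shape[1]]
    c=np.stack([(u-info['cx'])/info['fx']*d,(v-info['cy'])/info['fy']*d,d],-1)
    if 'R' in info: W=(c-info['t'])@info['R']
    else:
        T=info['tool_from_camera']; W=(c@T[:3,:3].T+T[:3,3])@pose[1].T+pose[0]
    W[d<=0]=np.nan
    return W
def look(n,save=None):
    s=readout.read_state(); p,d=viewer.capture(n)
    if save: cv2.imwrite(f'pics/{save}.png',p[:,:,::-1])
    return p,d,world(d,viewer.camera_info(n),(s['position'],s['tcp_rot']))
def circ(P):
    """lsq circle of xy points"""
    A=np.c_[2*P[:,:2],np.ones(len(P))]; b=(P[:,:2]**2).sum(1)
    s=np.linalg.lstsq(A,b,rcond=None)[0]; return s[0],s[1],np.sqrt(s[2]+s[0]**2+s[1]**2)
def fitc(P,it=6,tol=.006):
    c=circ(P)
    for _ in range(it):
        r=np.hypot(P[:,0]-c[0],P[:,1]-c[1]); k=abs(r-c[2])<tol
        c=circ(P[k])
    return np.r_[c,k.sum()]
E
python3 - <<'E'
from h import *
np.set_printoptions(precision=4,suppress=True)
for n in('top','scene'):
    z=np.load(f'pics/{n}0.npz'); W=world(z['d'],viewer.camera_info(n)); 
    if n=='top':B={'small':(280,205,315,242),'big':(222,200,256,235),'yel':(245,240,275,272),'block':(205,135,248,178),'stand':(132,150,185,200),'tray':(322,152,445,222),'bowl':(297,110,332,145)}
    else:B={'small':(222,180,250,215),'big':(272,180,302,218),'yel':(252,152,280,190),'block':(280,205,325,272),'stand':(342,165,385,258),'tray':(92,202,212,260),'bowl':(197,258,232,294)}
    print(n,'bench z',np.nanmedian(W[300:320,150:200,2]) if n=='top' else np.nanmedian(W[150:180,100:160,2]))
    for k,(a,b,c,d) in B.items():
        P=W[b:d,a:c].reshape(-1,3); P=P[np.isfinite(P[:,2])]; H=P[P[:,2]>.012]
        zt=np.percentile(H[:,2],97); T=P[P[:,2]>zt-.008]
        print(k,'ztop',zt,H[:,2].max(),'mean top',T.mean(0),'rect',cv2.minAreaRect((H[:,:2]*1000).astype(np.float32)), 'circ',fitc(T))
E
```

```text
top bench z 0.0005203756481071101
small ztop 0.06501213407791948 0.06571870481014154 mean top [ 0.4505 -0.021   0.0611] rect ((450.9537658691406, -20.71311378479004), (50.17478942871094, 48.635948181152344), 88.35627746582031) circ [ 0.4514 -0.0212  0.0243 54.    ]
big ztop 0.0815792118735671 0.08431228096841946 mean top [0.4692 0.1418 0.0782] rect ((468.66119384765625, 141.7091522216797), (58.659915924072266, 57.56257247924805), 43.911380767822266) circ [ 0.4692  0.1413  0.0283 68.    ]
yel ztop 0.08283918957215583 0.08439995037758398 mean top [0.3552 0.0842 0.0789] rect ((356.5870056152344, 84.10496520996094), (58.27449035644531, 58.581050872802734), 21.36029815673828) circ [ 0.3567  0.0843  0.0281 63.    ]
block ztop 0.22842406549942834 0.23423438114285827 mean top [0.6512 0.1785 0.2282] rect ((651.8749389648438, 179.15786743164062), (86.4591064453125, 84.9297103881836), 12.736217498779297) circ [ 0.6514  0.1789  0.0086 62.    ]
stand ztop 0.22770912202800758 0.2350152076872137 mean top [0.5889 0.3721 0.2254] rect ((591.306884765625, 372.65087890625), (91.78268432617188, 139.79763
[... 1471 characters left out ...]
8.    ]
stand ztop 0.22435069782711728 0.23187682427003783 mean top [0.5937 0.3726 0.2228] rect ((549.91552734375, 373.5058898925781), (93.73697662353516, 234.31698608398438), 89.39042663574219) circ [ 0.5813  0.3685  0.0371 77.    ]
tray ztop 0.021594290850498746 0.028190158189058 mean top [ 0.5545 -0.2765  0.0168] rect ((541.3318481445312, -275.2669982910156), (320.8741149902344, 186.57827758789062), 83.99243927001953) circ [ 0.5595 -0.2771  0.1257 51.    ]
bowl ztop 0.041729936963905714 0.045094111760937895 mean top [ 0.7251 -0.0799  0.0382] rect ((731.1968994140625, -79.50852966308594), (79.67168426513672, 77.27603912353516), 1.6827186346054077) circ [  0.7314  -0.0785   0.0369 146.    ]
```

Emit:
{"op": "send_rows", "data": {
  "moves": [
    [0,0,-0.4,0,0,0],
    [0.2,-0.25,-0.8,0,0,0],
    [0.7,-0.84,-0.88,0,0,0],
    [0.7,-0.84,-0.88,0,0,0],
    [0.7,-0.84,-0.88,0,0,0],
    [0.7,-0.84,-0.88,0,0,0],
    [0.7,-0.84,-0.88,0,0,0],
    [0.7,-0.84,-0.88,0,0,0],
    [0.7,-0.84,-0.88,0,0,0],
    [0.7,-0.84,-0.88,0,0,0]
  ]
}}

```text
time_s: 1.15
position: [0.2686, -0.3614, 0.4208]
tcp_rot: [[0.971, 0.239, -0.0], [0.239, -0.971, -0.001], [-0.0, 0.001, -1.0]]
force: [0.1, 0.4, 0.1]
opening: 0.996
grasp_force: 0.0
```

Emit:
{"op": "send_rows", "data": {
  "moves": [
    [0.69,-0.84,0,0,0,0],
    [0.69,-0.84,0,0,0,0],
    [0.69,-0.84,0,0,0,0],
    [0.69,-0.84,0,0,0,0],
    [0.69,-0.84,0,0,0,0],
    [0.69,-0.84,0,0,0,0],
    [0.69,-0.84,0,0,0,0]
  ]
}}

```text
time_s: 1.85
position: [0.3868, -0.1153, 0.4195]
tcp_rot: [[0.971, 0.241, -0.002], [0.241, -0.971, 0.002], [-0.002, -0.002, -1.0]]
force: [-0.0, 0.2, -0.6]
opening: 1.0
grasp_force: 0.0
```

Emit:
{"op": "send_rows", "data": {
  "moves": [
    [0.69,-0.84,0,0,0,0],
    [0.69,-0.84,0,0,0,0],
    [0.69,-0.84,0,0,0,0],
    [0.69,-0.84,0,0,0,0],
    [0.69,-0.84,0,0,0,0],
    [0.69,-0.84,0,0,0,0],
    [0.69,-0.84,0,0,0,0],
    [0.69,-0.84,0,0,0,0],
    [0.69,-0.84,0,0,0,0]
  ]
}}

```text
time_s: 2.75
position: [0.5039, 0.1263, 0.4201]
tcp_rot: [[0.972, 0.235, -0.001], [0.235, -0.972, -0.001], [-0.002, 0.001, -1.0]]
force: [0.3, -1.1, 0.5]
opening: 1.0
grasp_force: 0.0
```

Run:
```python
from h import *
p,d,W=look('wrist','w1'); np.savez('pics/w1.npz',p=p,d=d,W=W)
big=cv2.resize(p[:,:,::-1],(800,600),interpolation=cv2.INTER_CUBIC); cv2.imwrite('pics/w1b.png',big)
```

```text
(no output)
```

View pics/w1b.png

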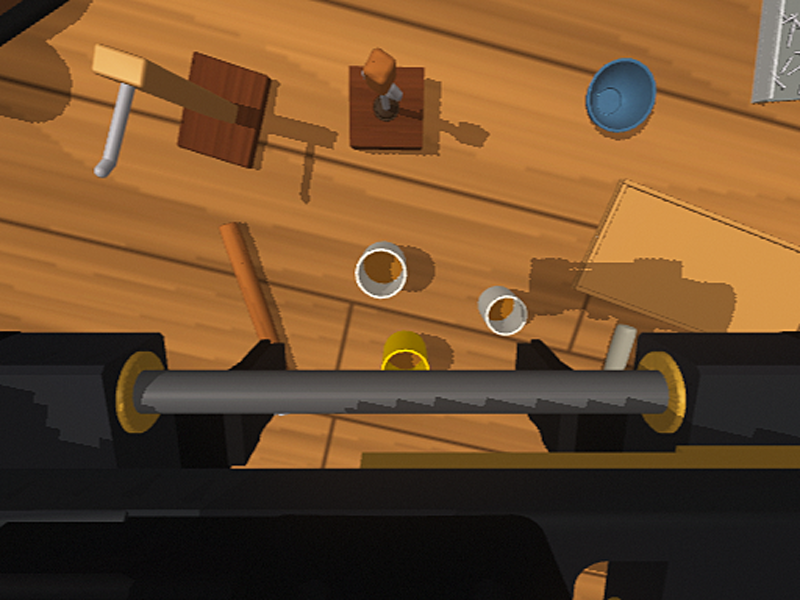

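The wrist view shows the brush grip at (380,68), turned relative to the block, the stand's peg from (125,85) to (102,170), the mid pot at (381,272) and the small pot at (505,312). I'll move closer over the brush.

```bash
cat >> h.py <<'E'
def go(pos,yaw):
    """print shift/turn in units for target TCP pos and yaw (deg of tool x in world, tool down)"""
    from scipy.spatial.transform import Rotation as Ro
    s=readout.read_state(); R=s['tcp_rot']; c,n=np.cos(np.radians(yaw)),np.sin(np.radians(yaw))
    G=np.array([[c,n,0],[n,-c,0],[0,0,-1]])
    sh=R.T@(np.array(pos)-s['position'])/.25; t=Ro.from_matrix(R.T@G).as_rotvec(degrees=True)/90
    print('now',s['position'].round(4),'shift',sh.round(4),'turn',t.round(4))
E
python3 - <<'E'
from h import *
np.set_printoptions(precision=4,suppress=True)
z=np.load('pics/w1.npz');W=z['W']
def sub(a,b,c,d,lo,hi):
    P=W[int(b/1.5625):int(d/1.5625),int(a/1.5625):int(c/1.5625)].reshape(-1,3); P=P[np.isfinite(P[:,2])]; return P[(P[:,2]>lo)&(P[:,2]<hi)]
g=sub(355,40,405,100,.215,.25); print('grip top',len(g),g.mean(0),cv2.minAreaRect((g[:,:2]*1000).astype(np.float32)))
t=sub(85,40,150,90,.215,.25); print('post+peg',len(t),t.mean(0),cv2.minAreaRect((t[:,:2]*1000).astype(np.float32)))
q=sub(85,80,140,185,.19,.25); print('peg',len(q))
for zz in q[np.argsort(q[:,0])][::25]: print(zz)
m=sub(350,235,412,302,.07,.09); print('mid',m.mean(0),fitc(m))
m=sub(472,280,530,338,.053,.07); print('small',m.mean(0),fitc(m))
for yaw in(14,): go([.64,.19,.42],yaw)
E
```

```text
grip top 363 [0.6502 0.1789 0.2276] ((651.3783569335938, 179.5128936767578), (20.122411727905273, 21.99934959411621), 71.47882843017578)
post+peg 724 [0.6054 0.3699 0.2254] ((603.895751953125, 371.7671813964844), (41.10763931274414, 26.027252197265625), 86.60256958007812)
peg 641
[0.5205 0.3763 0.23  ]
[0.5248 0.3736 0.2311]
[0.5275 0.373  0.2285]
[0.5301 0.3729 0.225 ]
[0.5329 0.3756 0.229 ]
[0.5357 0.3757 0.2231]
[0.5391 0.3724 0.2209]
[0.5421 0.3748 0.2215]
[0.5455 0.3762 0.2217]
[0.5486 0.3788 0.2199]
[0.5519 0.371  0.2189]
[0.5551 0.3729 0.2182]
[0.5583 0.3709 0.2159]
[0.5614 0.3762 0.2198]
[0.5648 0.3692 0.2155]
[0.5681 0.3696 0.2174]
[0.5713 0.3754 0.2185]
[0.5742 0.3698 0.2159]
[0.5774 0.3747 0.2185]
[0.5806 0.3722 0.217 ]
[0.5835 0.37   0.217 ]
[0.5867 0.3723 0.2157]
[0.5899 0.3745 0.2145]
[0.5929 0.3734 0.2127]
[0.5949 0.3728 0.2203]
[0.5963 0.3581 0.2252]
mid [0.4674 0.1422 0.0779] [  0.4691   0.1417   0.0282 198.    ]
small [ 0.4506 -0.0212  0.0595] [  0.4509  -0.0204   0.0242 183.    ]
now [0.5039 0.1264 0.4205] shift [ 0.5889 -0.1195  0.0012] turn [ 0.0003  0.0006 -0.0047]
```

Emit:
{"op": "send_rows", "data": {
  "moves": [
    [0.59,-0.12,0,0,0,0],
    [0.59,-0.12,0,0,0,0],
    [0.59,-0.12,0,0,0,0],
    [0.59,-0.12,0,0,0,0],
    [0.59,-0.12,0,0,0,0],
    [0.59,-0.12,0,0,0,0]
  ]
}}

```text
time_s: 3.4
position: [0.6394, 0.1913, 0.4213]
tcp_rot: [[0.972, 0.236, -0.0], [0.236, -0.972, -0.0], [-0.0, 0.0, -1.0]]
force: [-0.7, -0.0, 0.7]
opening: 0.999
grasp_force: 0.0
```

Run:
```python
from h import *
np.set_printoptions(precision=4,suppress=True)
p,d,W=look('wrist','w2'); np.savez('pics/w2.npz',p=p,d=d,W=W)
cv2.imwrite('pics/w2b.png',cv2.resize(p[:240,:420,::-1],(800,457),interpolation=cv2.INTER_CUBIC))
ok=np.isfinite(W[...,2])
m=ok&(np.hypot(W[...,0]-.652,W[...,1]-.179)<.03)
g=W[m&(W[...,2]>.22)]; print('grip',len(g),g.mean(0),cv2.minAreaRect((g[:,:2]*1000).astype(np.float32)))
e=W[m&(W[...,2]>.14)&(W[...,2]<.185)]; print('eye',len(e),e.mean(0)); 
if len(e): u,s,v=np.linalg.svd(e[:,:2]-e[:,:2].mean(0),full_matrices=False); print(s,v[0],np.degrees(np.arctan2(v[0,1],v[0,0])),cv2.minAreaRect((e[:,:2]*1000).astype(np.float32)))
v,u=np.where(m&(W[...,2]>.22)); print('px',u.min(),u.max(),v.min(),v.max())
```

```text
grip 22069 [0.6672 0.1818 0.5446] ((658.2399291992188, 178.63653564453125), (36.29841613769531, 56.6370735168457), 11.806901931762695)
eye 54 [0.6556 0.1895 0.1717]
[0.0793 0.0166] [0.3073 0.9516] 72.10518321380708 ((652.130859375, 179.51803588867188), (39.983089447021484, 7.730816841125488), 73.56722259521484)
px 204 479 155 382
```

View pics/w2b.png

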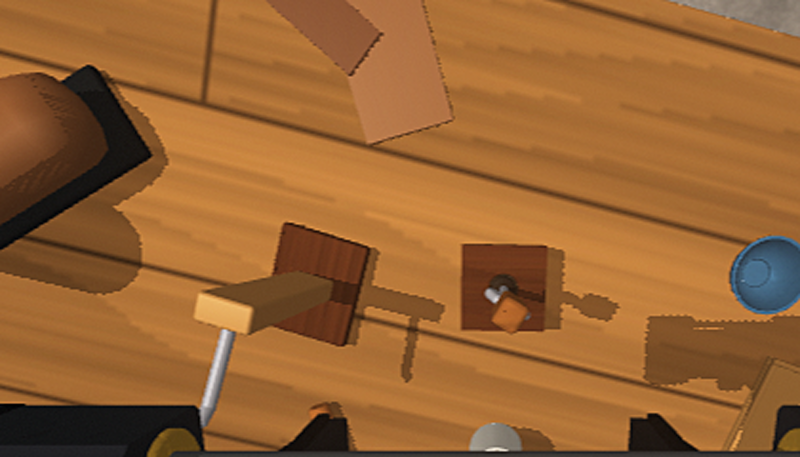

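The image shows the brush grip at (510,313) with the eye's ring edge below it at (495,293), and the peg from (225,335) to (207,415). The eye's plane lies along about 73°, so brush x points along about -18°.

Run:
```python
from h import *
np.set_printoptions(precision=4,suppress=True)
W=np.load('pics/w2.npz')['W']
m=np.isfinite(W[...,2])&(np.hypot(W[...,0]-.652,W[...,1]-.179)<.03)
for lo in(.215,.222):
    g=W[m&(W[...,2]>lo)&(W[...,2]<.24)]; print('grip',len(g),g.mean(0),np.median(g[:,2]),cv2.minAreaRect((g[:,:2]*1000).astype(np.float32)))
b=W[np.isfinite(W[...,2])&(np.hypot(W[...,0]-.652,W[...,1]-.179)<.07)&(W[...,2]<.055)&(W[...,2]>.038)]; print('block',len(b),cv2.minAreaRect((b[:,:2]*1000).astype(np.float32)))
q=W[np.isfinite(W[...,2])&(W[...,2]>.2)&(W[...,2]<.24)&(W[...,1]>.33)&(W[...,1]<.41)&(W[...,0]>.5)&(W[...,0]<.64)]
print('post/peg',len(q)); pg=q[q[:,0]<.59]
for a in np.arange(.515,.595,.01):
    k=pg[(pg[:,0]>=a)&(pg[:,0]<a+.01)]
    if len(k)>3: print(a,len(k),k.mean(0),k[:,1].min(),k[:,1].max(),k[:,2].max())
go([.6515,.1793,.30],-18)
```

```text
grip 257 [0.6525 0.1801 0.2278] 0.2285404496549955 ((651.7008056640625, 179.57164001464844), (20.06768798828125, 21.890697479248047), 72.13519287109375)
grip 244 [0.6521 0.18   0.2283] 0.2286132111584007 ((651.6328125, 179.5806884765625), (20.026472091674805, 21.815093994140625), 71.82884979248047)
block 1623 ((651.47802734375, 179.33287048339844), (84.09381103515625, 85.8339614868164), 13.551833152770996)
post/peg 1089
0.515 7 [0.5237 0.3738 0.2292] 0.37205554714510275 0.3750014652039473 0.23023253732990298
0.525 54 [0.5309 0.3744 0.2257] 0.3716729128789247 0.38042882673381506 0.23174954611662124
0.535 57 [0.54   0.3748 0.2215] 0.37113864504251326 0.38060914591337575 0.22452325470305448
0.545 58 [0.5501 0.3744 0.2201] 0.3701596110431423 0.3802501032501927 0.22304238050576453
0.555 56 [0.56   0.3736 0.2184] 0.36939551178634367 0.3788716011436517 0.22097235457664566
0.5650000000000001 58 [0.5698 0.3731 0.217 ] 0.36941966226473705 0.3787457720941392 0.21968966010349017
0.5750000000000001 60 [0.5799 0.3724 0.2151] 0.3685553450181166 0.3775123444607372 0.21829201664297054
0.5850000000000001 30 [0.5874 0.3721 0.2136] 0.36833828610892433 0.37732960923583947 0.21645150739966854
now [0.6392 0.1914 0.422 ] shift [0.0361 0.0584 0.4879] turn [ 0.     -0.0006  0.3519]
```

Emit:
{"op": "send_rows", "data": {
  "moves": [
    [0.036,0.058,0.0,0,0,0.352],
    [0.036,0.058,0.1,0,0,0.352],
    [0.036,0.058,0.3,0,0,0.352],
    [0.036,0.058,0.488,0,0,0.352],
    [0.036,0.058,0.488,0,0,0.352],
    [0.036,0.058,0.488,0,0,0.352],
    [0.036,0.058,0.488,0,0,0.352]
  ]
}}

```text
time_s: 4.15
position: [0.6544, 0.1806, 0.3034]
tcp_rot: [[0.952, -0.307, 0.008], [-0.307, -0.952, 0.001], [0.007, -0.003, -1.0]]
force: [0.3, 0.2, 0.9]
opening: 1.002
grasp_force: 0.0
```

Run:
```python
from h import *
go([.6516,.1795,.189],-18)
```

```text
now [0.6544 0.1806 0.3034] shift [-0.0124  0.0092  0.4575] turn [-0.002  -0.0046  0.0015]
```

Emit:
{"op": "send_rows", "data": {
  "moves": [
    [0,0,0,0,0,0],
    [0,0,0,0,0,0],
    [0,0,0,0,0,0]
  ]
}}

```text
time_s: 4.45
position: [0.6529, 0.1808, 0.3002]
tcp_rot: [[0.952, -0.308, 0.002], [-0.308, -0.952, 0.0], [0.002, -0.001, -1.0]]
force: [-0.1, 0.3, -0.0]
opening: 0.999
grasp_force: 0.0
```

Run:
```python
from h import *
go([.6516,.1795,.189],-18)
```

```text
now [0.6529 0.1808 0.3002] shift [-0.0043  0.0068  0.4448] turn [-0.0007 -0.0014  0.0009]
```

Emit:
{"op": "send_rows", "data": {
  "moves": [
    [-0.003,0.006,0.12,0,0,0],
    [-0.003,0.006,0.24,0,0,0],
    [-0.003,0.006,0.34,0,0,0],
    [-0.003,0.006,0.42,0,0,0],
    [-0.003,0.006,0.445,0,0,0],
    [-0.003,0.006,0.445,0,0,0],
    [-0.003,0.006,0.445,0,0,0],
    [-0.003,0.006,0.445,0,0,0]
  ]
}}

```text
time_s: 5.25
position: [0.6523, 0.1796, 0.1893]
tcp_rot: [[0.951, -0.308, 0.003], [-0.308, -0.951, 0.0], [0.003, -0.001, -1.0]]
force: [0.9, 0.4, -0.1]
opening: 0.998
grasp_force: 0.0
```

Emit:
{"op": "send_rows", "data": {
  "moves": [
    [0,0,0,0,0,0],
    [0,0,0,0,0,0],
    [0,0,0,0,0,0],
    [0,0,0,0,0,0],
    [0,0,0,0,0,0],
    [0,0,0,0,0,0],
    [0,0,0,0,0,0],
    [0,0,0,0,0,0]
  ],
  "grip": 0.1
}}

```text
time_s: 6.05
position: [0.6511, 0.1794, 0.1875]
tcp_rot: [[0.951, -0.308, -0.0], [-0.308, -0.951, -0.0], [-0.0, 0.0, -1.0]]
force: [-0.2, -0.3, -0.6]
opening: 0.355
grasp_force: 0.0
```

Emit:
{"op": "send_rows", "data": {
  "moves": [
    [0,0,0,0,0,0],
    [0,0,0,0,0,0],
    [0,0,0,0,0,0],
    [0,0,0,0,0,0],
    [0,0,0,0,0,0],
    [0,0,0,0,0,0]
  ]
}}

```text
time_s: 6.65
position: [0.6511, 0.1794, 0.1875]
tcp_rot: [[0.951, -0.308, -0.0], [-0.308, -0.951, -0.0], [0.0, 0.0, -1.0]]
force: [-0.1, 0.0, -0.4]
opening: 0.228
grasp_force: 30.0
```

Run:
```python
from h import *
s=readout.read_state(); print(s['position'],s['opening']*87,s['grasp_force'],s['force'])
```

```text
[0.65111842 0.17938739 0.18748825] 19.807481806225628 29.99630570411682 [-0.05605282  0.03342521 -0.37291431]
```

Emit:
{"op": "send_rows", "data": {
  "moves": [
    [0,0,-0.04,0,0,0],
    [0,0,-0.1,0,0,0],
    [0,0,-0.2,0,0,0],
    [0,0,-0.32,0,0,0],
    [0,0,-0.46,0,0,0],
    [0,0,-0.56,0,0,0],
    [0,0,-0.6,0,0,0],
    [0,0,-0.6,0,0,0],
    [0,0,-0.6,0,0,0]
  ]
}}

```text
time_s: 7.55
position: [0.6502, 0.1794, 0.3361]
tcp_rot: [[0.951, -0.308, -0.003], [-0.308, -0.951, -0.0], [-0.002, 0.001, -1.0]]
force: [-0.0, 0.5, -2.0]
opening: 0.226
grasp_force: 30.0
```

Run:
```python
from h import *
np.set_printoptions(precision=4,suppress=True)
p,d,W=look('top','t1'); w=look('scene','s1')[2]
for n,W in(('top',W),('scene',w)):
    ok=np.isfinite(W[...,2])
    for nm,x,y,lo,hi in(('small',.452,-.0205,.055,.07),('mid',.47,.142,.072,.09)):
        q=W[ok&(np.hypot(W[...,0]-x,W[...,1]-y)<.07)&(W[...,2]>lo)&(W[...,2]<hi)]
        if len(q)>20: print(n,nm,len(q),fitc(q))
pc,dc,W=look('wrist')
s=readout.read_state(); print(s['position'],s['opening'],s['grasp_force'])
ok=np.isfinite(W[...,2])
for nm,x,y,lo,hi in(('small',.452,-.0205,.055,.07),('mid',.47,.142,.072,.09)):
        q=W[ok&(np.hypot(W[...,0]-x,W[...,1]-y)<.07)&(W[...,2]>lo)&(W[...,2]<hi)]
        if len(q)>20: print('wrist',nm,len(q),fitc(q))
a=p[120:260,180:340,::-1]; cv2.imwrite('pics/c1.png',np.hstack([cv2.resize(a,(400,350)),cv2.resize(pc[:,:,::-1],(400,350))]))
go([.4515,-.0205,.31],-18)
```

```text
top small 60 [ 0.4514 -0.0212  0.0243 60.    ]
top mid 44 [ 0.4691  0.141   0.0282 44.    ]
scene small 56 [ 0.4537 -0.0202  0.025  56.    ]
scene mid 76 [ 0.4728  0.1428  0.0285 76.    ]
[0.6502 0.1793 0.3352] 0.2265323254769292 29.995434880256653
now [0.6502 0.1793 0.3352] shift [-0.5094  1.0049  0.1046] turn [0.0011 0.0025 0.0006]
```

View pics/c1.png

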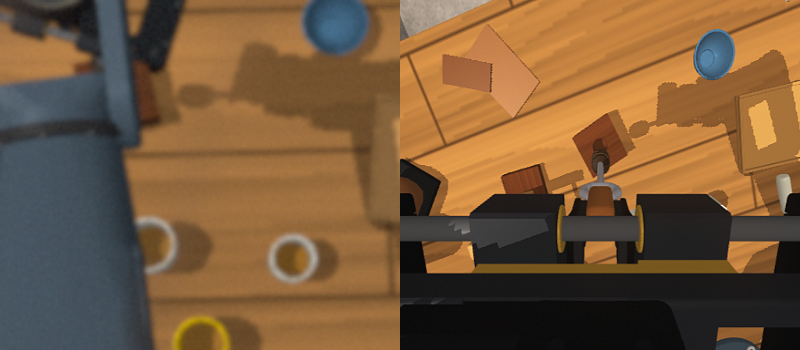

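```bash
cat >> h.py <<'E'
def brush():
    """held brush points in tool frame: per depth slice mean x,y; only camera-facing side is seen"""
    s=readout.read_state(); p,d,W=look('wrist'); T=(W-s['position'])@s['tcp_rot']
    ok=np.isfinite(T[...,2])&(np.hypot(T[...,0],T[...,1])<.03)
    for lo,hi in((0.03,.044),(.05,.09),(.09,.135),(.142,.155),(.155,.168),(.168,.18),(.18,.2)):
        q=T[ok&(T[...,2]>lo)&(T[...,2]<hi)]
        if len(q)>3: print('tool z %.3f-%.3f n %d x[%.4f %.4f] y[%.4f %.4f] ymid %.4f zmax %.4f'%(lo,hi,len(q),*np.percentile(q[:,0],[2,98]),*np.percentile(q[:,1],[1,99]),np.percentile(q[:,1],[1,99]).mean(),q[:,2].max()))
E
python3 - <<'E'
from h import *
brush(); go([.4511,-.0206,.31],-18)
E
```

```text
tool z 0.030-0.044 n 177 x[0.0011 0.0040] y[-0.0164 0.0147] ymid -0.0009 zmax 0.0412
tool z 0.050-0.090 n 88 x[0.0007 0.0042] y[-0.0042 0.0032] ymid -0.0005 zmax 0.0900
tool z 0.090-0.135 n 69 x[0.0011 0.0052] y[-0.0072 0.0035] ymid -0.0019 zmax 0.1350
tool z 0.142-0.155 n 34 x[0.0054 0.0141] y[-0.0135 0.0121] ymid -0.0007 zmax 0.1550
tool z 0.155-0.168 n 39 x[0.0053 0.0142] y[-0.0133 0.0126] ymid -0.0004 zmax 0.1676
tool z 0.168-0.180 n 22 x[0.0070 0.0141] y[-0.0110 0.0120] ymid 0.0005 zmax 0.1785
now [0.6504 0.1793 0.3355] shift [-0.5116  1.0062  0.1052] turn [0.0009 0.0021 0.0006]
```

Emit:
{"op": "send_rows", "data": {
  "moves": [
    [-0.05,0.1,0.02,0,0,0],
    [-0.13,0.25,0.05,0,0,0],
    [-0.22,0.43,0.1,0,0,0],
    [-0.31,0.61,0.1,0,0,0],
    [-0.4,0.78,0.1,0,0,0],
    [-0.47,0.92,0.1,0,0,0],
    [-0.51,1.0,0.1,0,0,0],
    [-0.51,1.0,0.1,0,0,0],
    [-0.51,1.0,0.1,0,0,0],
    [-0.51,1.0,0.1,0,0,0],
    [-0.51,1.0,0.1,0,0,0],
    [-0.51,1.0,0.1,0,0,0]
  ]
}}

```text
time_s: 8.95
position: [0.4533, -0.0185, 0.3123]
tcp_rot: [[0.952, -0.307, -0.0], [-0.307, -0.952, 0.0], [-0.0, -0.0, -1.0]]
force: [-0.5, -0.3, -0.2]
opening: 0.227
grasp_force: 30.0
```

```bash
cat >> h.py <<'E'
def pots(n,S=(.4511,-.0206),M=(.469,.1415),r=.07):
    p,d,W=look(n); ok=np.isfinite(W[...,2])
    for nm,(x,y),lo,hi in(('small',S,.055,.068),('mid',M,.072,.09)):
        q=W[ok&(np.hypot(W[...,0]-x,W[...,1]-y)<r)&(W[...,2]>lo)&(W[...,2]<hi)]
        if len(q)>20: print(n,nm,fitc(q).round(4))
E
python3 - <<'E'
from h import *
pots('wrist'); pots('scene'); pots('top'); brush(); go([.4511,-.0206,.26],-18)
E
```

```text
wrist small [ 4.504e-01 -2.120e-02  2.400e-02  1.560e+02]
wrist mid [4.683e-01 1.411e-01 2.820e-02 3.620e+02]
scene small [ 4.536e-01 -2.000e-02  2.450e-02  5.100e+01]
scene mid [4.727e-01 1.430e-01 2.810e-02 7.300e+01]
top mid [4.692e-01 1.412e-01 2.820e-02 7.000e+01]
tool z 0.030-0.044 n 181 x[0.0011 0.0041] y[-0.0153 0.0144] ymid -0.0004 zmax 0.0437
tool z 0.050-0.090 n 89 x[0.0007 0.0042] y[-0.0046 0.0032] ymid -0.0007 zmax 0.0899
tool z 0.090-0.135 n 70 x[0.0009 0.0082] y[-0.0083 0.0031] ymid -0.0026 zmax 0.1350
tool z 0.142-0.155 n 36 x[0.0054 0.0142] y[-0.0135 0.0121] ymid -0.0007 zmax 0.1550
tool z 0.155-0.168 n 38 x[0.0052 0.0142] y[-0.0133 0.0127] ymid -0.0003 zmax 0.1676
tool z 0.168-0.180 n 22 x[0.0071 0.0142] y[-0.0110 0.0120] ymid 0.0005 zmax 0.1773
now [ 0.453  -0.0189  0.3124] shift [-0.005   0.0089  0.2096] turn [0.     0.0001 0.0011]
```

Emit:
{"op": "send_rows", "data": {
  "moves": [
    [-0.005,0.009,0.05,0,0,0],
    [-0.005,0.009,0.12,0,0,0],
    [-0.005,0.009,0.2,0,0,0],
    [-0.005,0.009,0.28,0,0,0],
    [-0.005,0.009,0.35,0,0,0],
    [-0.005,0.009,0.41,0,0,0],
    [-0.005,0.009,0.45,0,0,0],
    [-0.005,0.009,0.475,0,0,0],
    [-0.005,0.009,0.485,0,0,0],
    [-0.005,0.009,0.485,0,0,0],
    [-0.005,0.009,0.485,0,0,0]
  ]
}}

```text
time_s: 10.25
position: [0.4515, -0.021, 0.1918]
tcp_rot: [[0.951, -0.308, 0.001], [-0.308, -0.951, -0.0], [0.001, -0.0, -1.0]]
force: [0.2, 0.0, -1.0]
opening: 0.226
grasp_force: 30.0
```

Run:
```python
from h import *
s=readout.read_state(); print(s['force'],s['grasp_force']); pots('wrist'); pots('scene'); go([.4510,-.0208,.188],-18)
```

```text
[ 0.21485187  0.04780664 -1.00728292] 29.99561905860901
wrist small [ 4.505e-01 -2.090e-02  2.410e-02  3.470e+02]
wrist mid [4.683e-01 1.411e-01 2.820e-02 4.990e+02]
scene small [ 4.539e-01 -1.990e-02  2.440e-02  5.100e+01]
scene mid [4.725e-01 1.427e-01 2.820e-02 7.500e+01]
now [ 0.4514 -0.021   0.1918] shift [-0.0018 -0.0004  0.0153] turn [-0.     -0.0009  0.0007]
```

Emit:
{"op": "send_rows", "data": {
  "moves": [
    [-0.002,0,0.006,0,0,0],
    [-0.002,0,0.012,0,0,0],
    [-0.002,0,0.016,0,0,0],
    [-0.002,0,0.018,0,0,0],
    [-0.002,0,0.02,0,0,0],
    [-0.002,0,0.02,0,0,0],
    [-0.002,0,0.02,0,0,0]
  ]
}}

```text
time_s: 11.05
position: [0.4506, -0.0208, 0.1864]
tcp_rot: [[0.951, -0.308, 0.0], [-0.308, -0.951, -0.0], [0.0, 0.0, -1.0]]
force: [-0.5, 0.0, 0.7]
opening: 0.223
grasp_force: 30.0
```

Emit:
{"op": "send_rows", "data": {
  "moves": [
    [0,0,-0.06,0,0,0],
    [0,0,-0.13,0,0,0],
    [0,0,-0.19,0,0,0],
    [0,0,-0.22,0,0,0],
    [0,0,-0.22,0,0,0],
    [0,0,-0.22,0,0,0],
    [0,0,-0.15,0,0,0],
    [0,0,-0.08,0,0,0],
    [0,0,-0.03,0,0,0],
    [0,0,-0.01,0,0,0],
    [0,0,0,0,0,0],
    [0,0,0,0,0,0]
  ]
}}

```text
time_s: 12.25
position: [0.4507, -0.0208, 0.1864]
tcp_rot: [[0.951, -0.308, 0.0], [-0.308, -0.951, -0.0], [0.0, 0.0, -1.0]]
force: [0.2, 0.2, -0.9]
opening: 0.225
grasp_force: 30.0
```

Emit:
{"op": "send_rows", "data": {
  "moves": [
    [0,0,0,0,0,0],
    [0,0,-0.08,0,0,0],
    [0,0,-0.16,0,0,0],
    [0,0,-0.22,0,0,0],
    [0,0,-0.24,0,0,0],
    [0,0,-0.24,0,0,0],
    [0,0,-0.24,0,0,0]
  ]
}}

```text
time_s: 12.95
position: [0.4498, -0.0206, 0.2456]
tcp_rot: [[0.951, -0.308, -0.001], [-0.308, -0.951, 0.0], [-0.001, 0.0, -1.0]]
force: [-0.4, 0.1, -0.5]
opening: 0.23
grasp_force: 30.0
```

Emit:
{"op": "send_rows", "data": {
  "moves": [
    [0,0,0.04,0,0,0],
    [0,0,0.1,0,0,0],
    [0,0,0.17,0,0,0],
    [0,0,0.215,0,0,0],
    [0,0,0.23,0,0,0],
    [0,0,0.24,0,0,0],
    [0,0,0.24,0,0,0],
    [0,0,0.24,0,0,0],
    [0,0,0.24,0,0,0]
  ]
}}

```text
time_s: 13.85
position: [0.4502, -0.0207, 0.1864]
tcp_rot: [[0.951, -0.308, -0.001], [-0.308, -0.951, 0.0], [-0.001, 0.0, -1.0]]
force: [-1.1, 0.0, 3.8]
opening: 0.23
grasp_force: 30.0
```

Emit:
{"op": "send_rows", "data": {
  "moves": [
    [0,0,-0.06,0,0,0],
    [0,0,-0.15,0,0,0],
    [0,0,-0.26,0,0,0],
    [0,0,-0.38,0,0,0],
    [0,0,-0.46,0,0,0],
    [0,0,-0.5,0,0,0],
    [0,0,-0.5,0,0,0],
    [0,0,-0.5,0,0,0]
  ]
}}

```text
time_s: 14.65
position: [0.4498, -0.0206, 0.3102]
tcp_rot: [[0.951, -0.308, -0.002], [-0.308, -0.951, 0.001], [-0.002, 0.0, -1.0]]
force: [-0.5, 0.1, -0.7]
opening: 0.226
grasp_force: 30.0
```

Run:
```python
from h import *
pots('wrist'); pots('scene'); brush(); go([.469,.1413,.31],-18)
```

```text
wrist small [ 4.503e-01 -2.110e-02  2.410e-02  1.660e+02]
wrist mid [4.683e-01 1.411e-01 2.820e-02 3.830e+02]
scene small [ 4.545e-01 -2.000e-02  2.440e-02  5.500e+01]
scene mid [4.724e-01 1.426e-01 2.860e-02 6.400e+01]
tool z 0.030-0.044 n 176 x[0.0002 0.0035] y[-0.0153 0.0136] ymid -0.0009 zmax 0.0435
tool z 0.050-0.090 n 83 x[0.0002 0.0033] y[-0.0047 0.0030] ymid -0.0008 zmax 0.0891
tool z 0.090-0.135 n 74 x[-0.0004 0.0059] y[-0.0069 0.0068] ymid -0.0001 zmax 0.1350
tool z 0.142-0.155 n 33 x[0.0059 0.0127] y[-0.0124 0.0112] ymid -0.0006 zmax 0.1549
tool z 0.155-0.168 n 34 x[0.0036 0.0127] y[-0.0133 0.0127] ymid -0.0003 zmax 0.1676
tool z 0.168-0.180 n 24 x[0.0048 0.0126] y[-0.0121 0.0122] ymid 0.0001 zmax 0.1783
now [ 0.4496 -0.0205  0.3099] shift [-1.256e-01 -6.397e-01 -2.000e-04] turn [0.     0.0019 0.0006]
```

Emit:
{"op": "send_rows", "data": {
  "moves": [
    [-0.01,-0.06,0,0,0,0],
    [-0.03,-0.17,0,0,0,0],
    [-0.06,-0.32,0,0,0,0],
    [-0.09,-0.47,0,0,0,0],
    [-0.11,-0.58,0,0,0,0],
    [-0.12,-0.64,0,0,0,0],
    [-0.12,-0.64,0,0,0,0],
    [-0.12,-0.64,0,0,0,0],
    [-0.12,-0.64,0,0,0,0],
    [-0.12,-0.64,0,0,0,0]
  ]
}}

```text
time_s: 15.8
position: [0.4711, 0.1397, 0.3111]
tcp_rot: [[0.951, -0.309, -0.0], [-0.309, -0.951, -0.0], [-0.0, 0.0, -1.0]]
force: [0.7, 0.2, -0.6]
opening: 0.228
grasp_force: 30.0
```

Run:
```python
from h import *
pots('wrist'); pots('scene'); go([.470,.141,.192],-18)
```

```text
wrist small [ 4.503e-01 -2.030e-02  2.420e-02  2.880e+02]
wrist mid [4.684e-01 1.419e-01 2.820e-02 2.320e+02]
scene small [ 4.548e-01 -1.970e-02  2.440e-02  5.600e+01]
scene mid [4.727e-01 1.428e-01 2.850e-02 7.400e+01]
now [0.4712 0.1399 0.3113] shift [-0.0061 -0.0027  0.4771] turn [ 0.0001 -0.     -0.0003]
```

Emit:
{"op": "send_rows", "data": {
  "moves": [
    [-0.008,-0.004,0.05,0,0,0],
    [-0.008,-0.004,0.12,0,0,0],
    [-0.008,-0.004,0.2,0,0,0],
    [-0.008,-0.004,0.28,0,0,0],
    [-0.008,-0.004,0.35,0,0,0],
    [-0.008,-0.004,0.41,0,0,0],
    [-0.008,-0.004,0.45,0,0,0],
    [-0.008,-0.004,0.475,0,0,0],
    [-0.008,-0.004,0.48,0,0,0],
    [-0.008,-0.004,0.48,0,0,0]
  ]
}}

```text
time_s: 16.9
position: [0.47, 0.1422, 0.1915]
tcp_rot: [[0.951, -0.308, 0.001], [-0.308, -0.951, 0.0], [0.001, -0.0, -1.0]]
force: [0.4, 0.4, -1.3]
opening: 0.226
grasp_force: 30.0
```

Run:
```python
from h import *
print(readout.read_state()['force']); pots('wrist'); pots('scene'); go([.4695,.141,.1866],-18)
```

```text
[ 0.3708769   0.36751351 -1.294831  ]
wrist small [ 4.502e-01 -1.990e-02  2.420e-02  6.060e+02]
wrist mid [4.686e-01 1.420e-01 2.800e-02 4.230e+02]
scene small [ 4.541e-01 -2.010e-02  2.460e-02  4.900e+01]
scene mid [4.726e-01 1.427e-01 2.840e-02 7.200e+01]
now [0.4702 0.1423 0.1919] shift [-0.0011  0.0058  0.0212] turn [-0.0004 -0.0009  0.0007]
```

Emit:
{"op": "send_rows", "data": {
  "moves": [
    [0,0,0.008,0,0,0],
    [0,0,0.014,0,0,0],
    [0,0,0.018,0,0,0],
    [0,0,0.02,0,0,0],
    [0,0,0.022,0,0,0],
    [0,0,0.022,0,0,0],
    [0,0,0.022,0,0,0],
    [0,0,0.022,0,0,0]
  ]
}}

```text
time_s: 17.8
position: [0.47, 0.1423, 0.1864]
tcp_rot: [[0.951, -0.308, 0.001], [-0.308, -0.951, 0.0], [0.001, -0.0, -1.0]]
force: [-1.2, 0.2, 4.7]
opening: 0.225
grasp_force: 30.0
```

Emit:
{"op": "send_rows", "data": {
  "moves": [
    [0,0,-0.06,0,0,0],
    [0,0,-0.14,0,0,0],
    [0,0,-0.22,0,0,0],
    [0,0,-0.28,0,0,0],
    [0,0,-0.29,0,0,0],
    [0,0,-0.29,0,0,0],
    [0,0,-0.22,0,0,0],
    [0,0,-0.14,0,0,0],
    [0,0,-0.07,0,0,0],
    [0,0,-0.03,0,0,0],
    [0,0,-0.01,0,0,0],
    [0,0,0,0,0,0]
  ]
}}

```text
time_s: 19.0
position: [0.47, 0.1422, 0.1863]
tcp_rot: [[0.951, -0.308, 0.0], [-0.308, -0.951, -0.0], [0.0, 0.0, -1.0]]
force: [-3.2, -0.5, 16.6]
opening: 0.222
grasp_force: 30.0
```

Emit:
{"op": "send_rows", "data": {
  "moves": [
    [0,0,0,0,0,0],
    [0,0,0,0,0,0],
    [0,0,-0.08,0,0,0],
    [0,0,-0.18,0,0,0],
    [0,0,-0.26,0,0,0],
    [0,0,-0.31,0,0,0],
    [0,0,-0.31,0,0,0],
    [0,0,-0.31,0,0,0]
  ]
}}

```text
time_s: 19.8
position: [0.4695, 0.1423, 0.263]
tcp_rot: [[0.951, -0.308, 0.0], [-0.308, -0.951, 0.0], [0.0, -0.0, -1.0]]
force: [-0.2, -0.4, -1.9]
opening: 0.229
grasp_force: 30.0
```

Emit:
{"op": "send_rows", "data": {
  "moves": [
    [0,0,0.04,0,0,0],
    [0,0,0.1,0,0,0],
    [0,0,0.17,0,0,0],
    [0,0,0.24,0,0,0],
    [0,0,0.285,0,0,0],
    [0,0,0.3,0,0,0],
    [0,0,0.308,0,0,0],
    [0,0,0.31,0,0,0],
    [0,0,0.31,0,0,0],
    [0,0,0.31,0,0,0]
  ]
}}

```text
time_s: 20.8
position: [0.4693, 0.1421, 0.1864]
tcp_rot: [[0.951, -0.308, -0.001], [-0.308, -0.951, -0.0], [-0.0, 0.001, -1.0]]
force: [-2.1, -0.2, 5.1]
opening: 0.224
grasp_force: 30.0
```

Emit:
{"op": "send_rows", "data": {
  "moves": [
    [0,0,-0.06,0,0,0],
    [0,0,-0.16,0,0,0],
    [0,0,-0.28,0,0,0],
    [0,0,-0.4,0,0,0],
    [0,0,-0.5,0,0,0],
    [0,0,-0.58,0,0,0],
    [0,0,-0.6,0,0,0],
    [0,0,-0.6,0,0,0]
  ]
}}

```text
time_s: 21.6
position: [0.47, 0.1423, 0.3361]
tcp_rot: [[0.951, -0.308, 0.002], [-0.308, -0.951, 0.0], [0.002, -0.001, -1.0]]
force: [0.5, 0.6, -0.9]
opening: 0.224
grasp_force: 30.0
```

Run:
```python
from h import *
pots('wrist'); pots('scene'); brush(); go([.46,.381,.335],-3.5)
```

```text
wrist small [ 4.503e-01 -2.030e-02  2.420e-02  2.620e+02]
wrist mid [4.685e-01 1.418e-01 2.810e-02 1.910e+02]
scene small [ 4.546e-01 -2.000e-02  2.410e-02  5.700e+01]
scene mid [4.722e-01 1.427e-01 2.840e-02 7.000e+01]
tool z 0.030-0.044 n 163 x[0.0003 0.0030] y[-0.0146 0.0143] ymid -0.0002 zmax 0.0438
tool z 0.050-0.090 n 85 x[-0.0003 0.0027] y[-0.0041 0.0032] ymid -0.0005 zmax 0.0899
tool z 0.090-0.135 n 66 x[-0.0031 0.0035] y[-0.0102 0.0036] ymid -0.0033 zmax 0.1350
tool z 0.142-0.155 n 30 x[0.0040 0.0116] y[-0.0125 0.0122] ymid -0.0002 zmax 0.1547
tool z 0.155-0.168 n 34 x[0.0023 0.0113] y[-0.0129 0.0129] ymid -0.0000 zmax 0.1676
tool z 0.168-0.180 n 22 x[0.0036 0.0112] y[-0.0123 0.0121] ymid -0.0001 zmax 0.1791
now [0.4687 0.1422 0.3342] shift [-0.3276 -0.898  -0.0031] turn [ 0.0005  0.0018 -0.1605]
```

Emit:
{"op": "send_rows", "data": {
  "moves": [
    [-0.03,-0.09,0,0,0,-0.02],
    [-0.09,-0.24,0,0,0,-0.05],
    [-0.15,-0.42,0,0,0,-0.08],
    [-0.22,-0.6,0,0,0,-0.11],
    [-0.28,-0.76,0,0,0,-0.14],
    [-0.32,-0.86,0,0,0,-0.16],
    [-0.33,-0.9,0,0,0,-0.16],
    [-0.33,-0.9,0,0,0,-0.16],
    [-0.33,-0.9,0,0,0,-0.16],
    [-0.33,-0.9,0,0,0,-0.16]
  ]
}}

```text
time_s: 22.75
position: [0.4606, 0.3801, 0.3355]
tcp_rot: [[0.998, -0.064, -0.001], [-0.064, -0.998, -0.001], [-0.001, 0.001, -1.0]]
force: [0.4, 0.1, -1.6]
opening: 0.229
grasp_force: 30.0
```

```bash
cat >> h.py <<'E'
def peg(W):
    ok=np.isfinite(W[...,2])&(W[...,2]>.19)&(W[...,2]<.245)&(abs(W[...,1]-.374)<.03)&(W[...,0]>.5)&(W[...,0]<.592)
    pg=W[ok]
    for a in np.arange(.515,.595,.01):
        k=pg[(pg[:,0]>=a)&(pg[:,0]<a+.01)]
        if len(k)>3: print('x %.4f ymid %.4f w %.4f ztop %.4f n %d'%(k[:,0].mean(),(k[:,1].min()+k[:,1].max())/2,np.ptp(k[:,1]),np.percentile(k[:,2],90),len(k)))
    if len(pg): print('xmin',pg[:,0].min())
    f=W[np.isfinite(W[...,2])&(W[...,2]>.216)&(W[...,2]<.235)&(abs(W[...,1]-.372)<.03)&(W[...,0]>.585)&(W[...,0]<.64)]
    print('post',len(f),cv2.minAreaRect((f[:,:2]*1000).astype(np.float32)) if len(f) else '',np.median(f[:,2]) if len(f) else '')
E
python3 - <<'E'
from h import *
p,d,W=look('wrist','w3'); print('wrist'); peg(W)
for n in('top','scene'): print(n); peg(look(n)[2])
cv2.imwrite('pics/w3b.png',cv2.resize(p[60:300,100:400,::-1],(750,600),interpolation=cv2.INTER_CUBIC))
brush(); go([.50,.378,.26],-3.5)
E
```

```text
wrist
x 0.5229 ymid 0.3774 w 0.0097 ztop 0.2321 n 42
x 0.5299 ymid 0.3770 w 0.0104 ztop 0.2311 n 114
x 0.5401 ymid 0.3763 w 0.0104 ztop 0.2235 n 112
x 0.5500 ymid 0.3757 w 0.0105 ztop 0.2220 n 119
x 0.5601 ymid 0.3751 w 0.0105 ztop 0.2204 n 117
x 0.5700 ymid 0.3750 w 0.0094 ztop 0.2191 n 106
x 0.5800 ymid 0.3743 w 0.0094 ztop 0.2173 n 109
x 0.5885 ymid 0.3738 w 0.0092 ztop 0.2157 n 76
xmin 0.520643660746385
post 1213 ((600.8299560546875, 372.6036071777344), (39.77251052856445, 31.458751678466797), 88.81214141845703) 0.2258786431463668
top
x 0.5231 ymid 0.3762 w 0.0079 ztop 0.2323 n 6
x 0.5298 ymid 0.3761 w 0.0093 ztop 0.2307 n 15
x 0.5400 ymid 0.3754 w 0.0091 ztop 0.2258 n 15
x 0.5497 ymid 0.3740 w 0.0071 ztop 0.2232 n 15
x 0.5601 ymid 0.3747 w 0.0105 ztop 0.2222 n 16
x 0.5702 ymid 0.3734 w 0.0083 ztop 0.2196 n 14
x 0.5793 ymid 0.3738 w 0.0103 ztop 0.2178 n 14
x 0.5880 ymid 0.3711 w 0.0072 ztop 0.2169 n 12
xmin 0.5214699542250852
post 146 ((601.3145141601562, 371.54559326171875), (40.06493377685547, 32.9094123840332), 85.67890930175781) 0.22518211901266094
scene
x 0.5319 ymid 0.3769 
[... 352 characters left out ...]
15625, 371.7207336425781), (40.215755462646484, 24.49148941040039), 88.46588134765625) 0.22377390763872954
tool z 0.030-0.044 n 165 x[0.0006 0.0034] y[-0.0149 0.0140] ymid -0.0005 zmax 0.0437
tool z 0.050-0.090 n 86 x[-0.0000 0.0031] y[-0.0043 0.0030] ymid -0.0006 zmax 0.0898
tool z 0.090-0.135 n 69 x[-0.0061 0.0026] y[-0.0070 0.0063] ymid -0.0003 zmax 0.1350
tool z 0.142-0.155 n 35 x[0.0043 0.0119] y[-0.0126 0.0120] ymid -0.0003 zmax 0.1547
tool z 0.155-0.168 n 30 x[0.0024 0.0117] y[-0.0131 0.0127] ymid -0.0002 zmax 0.1667
tool z 0.168-0.180 n 23 x[0.0039 0.0116] y[-0.0124 0.0119] ymid -0.0002 zmax 0.1770
now [0.4607 0.3808 0.336 ] shift [0.1574 0.0012 0.3042] turn [-0.     -0.0002 -0.0014]
```

View pics/w3b.png

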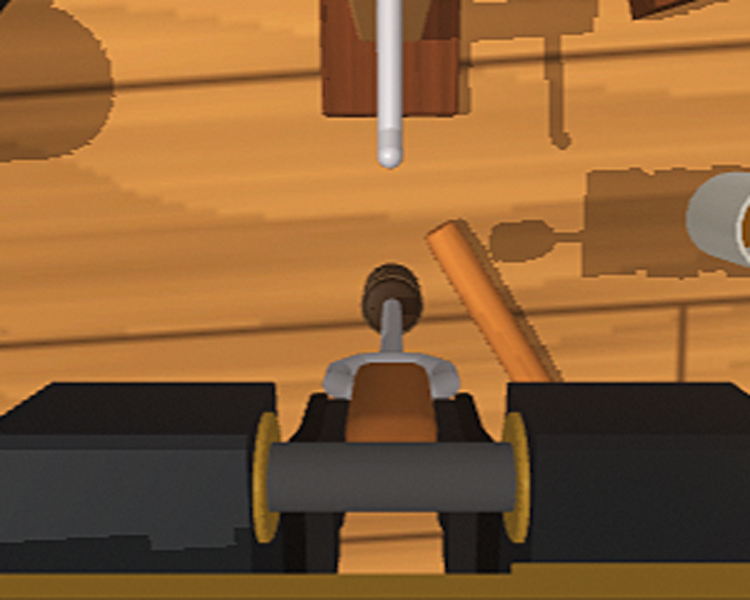

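The peg runs straight ahead of the brush, with its tip at (390,155), and the brush shaft at (391,320) is in line with it. The hammer handle lies low at (445,230), clear of the path.

Run:
```python
from h import *
go([.5056,.3778,.252],-3.3)
```

```text
now [0.4607 0.3808 0.336 ] shift [0.1797 0.0006 0.3362] turn [-0.     -0.0002 -0.0037]
```

Emit:
{"op": "send_rows", "data": {
  "moves": [
    [0.02,0,0.08,0,0,0],
    [0.05,0,0.18,0,0,0],
    [0.09,0,0.27,0,0,-0.003],
    [0.14,0,0.32,0,0,-0.003],
    [0.17,0,0.336,0,0,-0.003],
    [0.18,0,0.336,0,0,-0.003],
    [0.18,0,0.336,0,0,-0.003],
    [0.18,0,0.336,0,0,-0.003],
    [0.18,0,0.336,0,0,-0.003]
  ]
}}

```text
time_s: 23.85
position: [0.5053, 0.3793, 0.2528]
tcp_rot: [[0.998, -0.057, 0.001], [-0.057, -0.998, 0.001], [0.001, -0.001, -1.0]]
force: [-0.7, 0.6, -0.9]
opening: 0.229
grasp_force: 30.0
```

Run:
```python
from h import *
p,d,W=look('wrist','w4'); peg(W); s=readout.read_state(); print(s['force'])
cv2.imwrite('pics/w4b.png',cv2.resize(p[60:300,100:400,::-1],(750,600),interpolation=cv2.INTER_CUBIC))
q=look('scene')[0]; cv2.imwrite('pics/s4b.png',cv2.resize(q[130:270,290:440,::-1],(640,597),interpolation=cv2.INTER_CUBIC))
# world positions of ring seen by the wrist
T=(W-s['position'])@s['tcp_rot']; m=np.isfinite(T[...,2])&(abs(T[...,0])<.012)&(abs(T[...,1])<.03)&(T[...,2]>-.002)&(T[...,2]<.06)
for lo in np.arange(0,.06,.006):
    k=T[m&(T[...,2]>=lo)&(T[...,2]<lo+.006)]
    if len(k)>2: print(round(lo,3),len(k),k[:,1].min().round(4),k[:,1].max().round(4),k[:,0].min().round(4),k[:,0].max().round(4))
go([.5056,.3778,.252],-3.3)
```

```text
x 0.5230 ymid 0.3776 w 0.0089 ztop 0.2322 n 61
x 0.5301 ymid 0.3771 w 0.0095 ztop 0.2313 n 203
x 0.5401 ymid 0.3766 w 0.0095 ztop 0.2236 n 174
x 0.5500 ymid 0.3760 w 0.0095 ztop 0.2219 n 179
x 0.5600 ymid 0.3755 w 0.0094 ztop 0.2204 n 181
x 0.5700 ymid 0.3749 w 0.0094 ztop 0.2188 n 183
x 0.5801 ymid 0.3739 w 0.0102 ztop 0.2171 n 197
x 0.5886 ymid 0.3735 w 0.0100 ztop 0.2157 n 140
xmin 0.5004121816604107
post 2035 ((601.0411376953125, 372.82061767578125), (39.57218551635742, 31.19357681274414), 85.15704345703125) 0.2259770038595223
[-0.11939638 -0.14722162 -0.31516977]
0.0 28 -0.0109 0.0079 0.0072 0.0111
0.006 111 -0.0171 0.0155 -0.0027 0.0036
0.012 115 -0.0205 0.0189 -0.0039 0.0039
0.018 40 -0.0206 0.019 -0.0027 0.0038
0.024 60 -0.0205 0.0181 -0.0006 0.0036
0.03 75 -0.0177 0.0162 -0.0001 0.0035
0.036 83 -0.0111 0.0103 0.001 0.0035
0.042 13 -0.004 0.0018 0.0019 0.0033
0.048 14 -0.004 0.0027 0.0009 0.0031
0.054 15 -0.0041 0.0028 0.0004 0.003
now [0.5052 0.3792 0.2525] shift [0.0021 0.0056 0.002 ] turn [-0.0004 -0.0005  0.0006]
```

View pics/s4b.png

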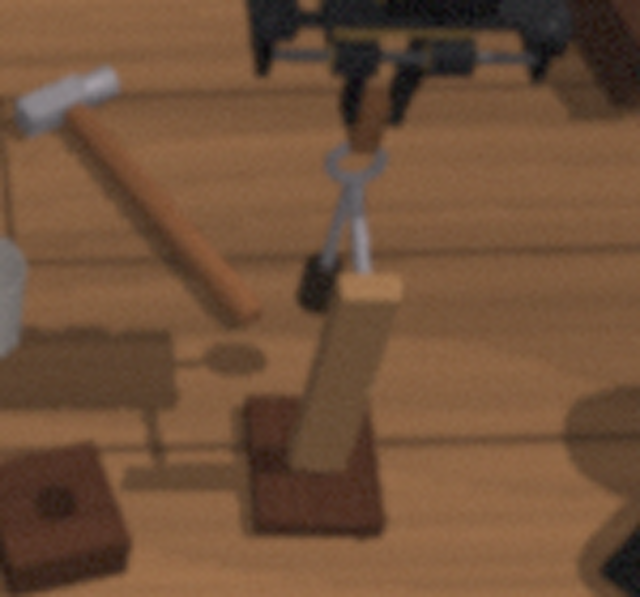

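The scene crop shows the ring at (356,162) face-on, just in front of the peg tip at about (355,180), with the gripper above. Contact heights give the eye at TCP − 25.5 mm, so I'll thread it on slowly.

Emit:
{"op": "send_rows", "data": {
  "moves": [
    [0.0,0.0055,0.002,0,0,0],
    [0.02,0.0055,0.002,0,0,0],
    [0.04,0.0055,0.002,0,0,0],
    [0.056,0.0055,0.004,0,0,0],
    [0.068,0.0055,0.006,0,0,0],
    [0.08,0.0055,0.01,0,0,0],
    [0.08,0.0055,0.01,0,0,0],
    [0.08,0.0055,0.01,0,0,0]
  ]
}}

```text
time_s: 24.75
position: [0.5252, 0.3764, 0.2491]
tcp_rot: [[0.998, -0.057, -0.0], [-0.057, -0.998, -0.0], [-0.0, 0.0, -1.0]]
force: [-0.5, 0.6, -1.8]
opening: 0.224
grasp_force: 30.0
```

Run:
```python
from h import *
s=readout.read_state();print(s['position'],s['force'],s['moment'])
p,d,W=look('wrist'); peg(W)
cv2.imwrite('pics/w5b.png',cv2.resize(p[120:240,180:340,::-1],(800,600),interpolation=cv2.INTER_CUBIC))
```

```text
[0.52516431 0.37637359 0.24905323] [-0.47544311  0.55662846 -1.81489589] [-0.00149051  0.05445764 -0.03461697]
x 0.5237 ymid 0.3772 w 0.0396 ztop 0.2412 n 69
x 0.5286 ymid 0.3772 w 0.0391 ztop 0.2388 n 460
x 0.5399 ymid 0.3762 w 0.0095 ztop 0.2234 n 178
x 0.5500 ymid 0.3757 w 0.0096 ztop 0.2219 n 178
x 0.5601 ymid 0.3751 w 0.0095 ztop 0.2204 n 179
x 0.5700 ymid 0.3745 w 0.0095 ztop 0.2188 n 177
x 0.5800 ymid 0.3740 w 0.0095 ztop 0.2173 n 183
x 0.5885 ymid 0.3735 w 0.0093 ztop 0.2158 n 127
xmin 0.5207333938695518
post 1952 ((600.6963500976562, 372.79754638671875), (39.96261978149414, 31.431148529052734), 86.68730926513672) 0.22589036277833846
```

View pics/w5b.png

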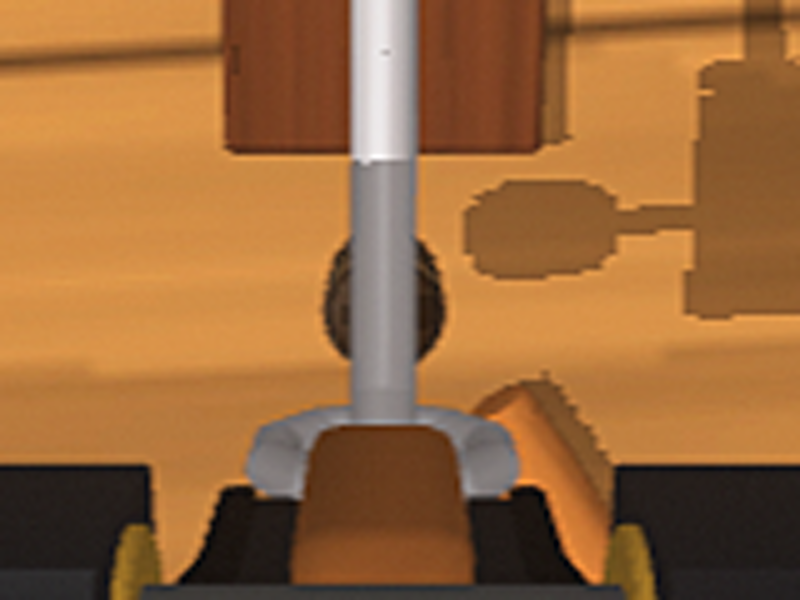

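Emit:
{"op": "send_rows", "data": {
  "moves": [
    [0.008,0,0.002,0,0,0],
    [0.016,0,0.007,0,0,0],
    [0.024,0,0.012,0,0,0],
    [0.032,0,0.016,0,0,0],
    [0.04,0,0.021,0,0,0],
    [0.048,0,0.025,0,0,0],
    [0.064,0,0.028,0,0,0],
    [0.08,0,0.031,0,0,0],
    [0.08,0,0.031,0,0,0]
  ]
}}

```text
time_s: 25.7
position: [0.5459, 0.3752, 0.2413]
tcp_rot: [[0.998, -0.058, 0.0], [-0.058, -0.998, 0.0], [0.0, -0.0, -1.0]]
force: [-0.1, 0.2, -1.7]
opening: 0.221
grasp_force: 30.0
```

Run:
```python
from h import *
s=readout.read_state();print(s['position'],s['force'],s['moment'],s['opening'])
p,d,W=look('wrist'); brush(); go([.560,.3746,.2391],-3.3)
```

```text
[0.54593237 0.37517688 0.24130707] [-0.09051245  0.16446528 -1.68847264] [ 0.00641665  0.06860112 -0.02723721] 0.22062090683916036
tool z 0.030-0.044 n 99 x[0.0007 0.0033] y[-0.0155 0.0140] ymid -0.0007 zmax 0.0396
tool z 0.142-0.155 n 12 x[0.0036 0.0095] y[-0.0130 0.0122] ymid -0.0004 zmax 0.1545
tool z 0.155-0.168 n 12 x[0.0015 0.0092] y[-0.0133 0.0130] ymid -0.0002 zmax 0.1665
tool z 0.168-0.180 n 8 x[0.0040 0.0087] y[-0.0126 0.0120] ymid -0.0003 zmax 0.1752
now [0.5453 0.3753 0.2414] shift [ 0.0589 -0.0008  0.0092] turn [0.     0.0002 0.0002]
```

Emit:
{"op": "send_rows", "data": {
  "moves": [
    [0.015,0,0.003,0,0,0],
    [0.035,0,0.006,0,0,0],
    [0.058,0,0.009,0,0,0],
    [0.058,0,0.015,0,0,0],
    [0.058,0,0.021,0,0,0],
    [0.058,0,0.027,0,0,0],
    [0.058,0,0.032,0,0,0],
    [0.058,0,0.032,0,0,0],
    [0.058,0,0.032,0,0,0]
  ]
}}

```text
time_s: 26.7
position: [0.5596, 0.3745, 0.2335]
tcp_rot: [[0.998, -0.057, -0.0], [-0.057, -0.998, -0.0], [-0.0, 0.0, -1.0]]
force: [0.6, 0.1, -0.3]
opening: 0.228
grasp_force: 30.0
```

Emit:
{"op": "send_rows", "data": {
  "moves": [
    [0,0,0.002,0,0,0],
    [0,0,0.004,0,0,0],
    [0,0,0.004,0,0,0]
  ]
}}

```text
time_s: 27.0
position: [0.5596, 0.3745, 0.2324]
tcp_rot: [[0.998, -0.057, -0.0], [-0.057, -0.998, -0.0], [-0.0, 0.0, -1.0]]
force: [-0.2, 0.4, -0.9]
opening: 0.226
grasp_force: 30.0
```

Emit:
{"op": "send_rows", "data": {
  "moves": [
    [0,0,0.003,0,0,0],
    [0,0,0.003,0,0,0]
  ]
}}

```text
time_s: 27.2
position: [0.5596, 0.3745, 0.2317]
tcp_rot: [[0.998, -0.057, -0.0], [-0.057, -0.998, -0.0], [-0.0, 0.0, -1.0]]
force: [0.8, 0.1, -0.5]
opening: 0.228
grasp_force: 30.0
```

Emit:
{"op": "send_rows", "data": {
  "moves": [
    [0,0,0,0,0,0],
    [0,0,0,0,0,0],
    [0,0,0,0,0,0],
    [0,0,0,0,0,0],
    [0,0,0,0,0,0],
    [0,0,0,0,0,0]
  ],
  "grip": 0.7
}}

```text
time_s: 27.8
position: [0.5597, 0.3745, 0.2318]
tcp_rot: [[0.998, -0.057, 0.0], [-0.057, -0.998, 0.0], [0.0, -0.0, -1.0]]
force: [0.3, -0.4, 0.0]
opening: 0.657
grasp_force: 0.0
```

Emit:
{"op": "send_rows", "data": {
  "moves": [
    [0,0,-0.03,0,0,0],
    [0,0,-0.08,0,0,0],
    [0,0,-0.16,0,0,0],
    [0,0,-0.28,0,0,0],
    [0,0,-0.4,0,0,0],
    [0,0,-0.5,0,0,0],
    [0,0,-0.5,0,0,0],
    [0,0,-0.5,0,0,0]
  ]
}}

```text
time_s: 28.6
position: [0.5598, 0.3746, 0.3581]
tcp_rot: [[0.998, -0.057, 0.002], [-0.057, -0.998, 0.001], [0.002, -0.001, -1.0]]
force: [-0.4, -0.0, -0.3]
opening: 0.699
grasp_force: 0.0
```

Run:
```python
from h import *
p,d,W=look('wrist'); q=look('scene')[0]
a=cv2.resize(p[20:230,120:400,::-1],(400,300)); b=cv2.resize(q[130:270,260:440,::-1],(400,300))
cv2.imwrite('pics/hang.png',np.hstack([a,b]))
pots('scene'); pots('top')
go([.56,.374,.40],14)
```

```text
scene small [ 4.541e-01 -1.990e-02  2.420e-02  5.100e+01]
scene mid [4.723e-01 1.424e-01 2.860e-02 7.000e+01]
top small [ 4.513e-01 -2.120e-02  2.420e-02  6.000e+01]
top mid [4.691e-01 1.413e-01 2.820e-02 7.400e+01]
now [0.559  0.3741 0.355 ] shift [ 0.0036  0.0005 -0.1799] turn [ 0.0007  0.002  -0.1919]
```

View pics/hang.png

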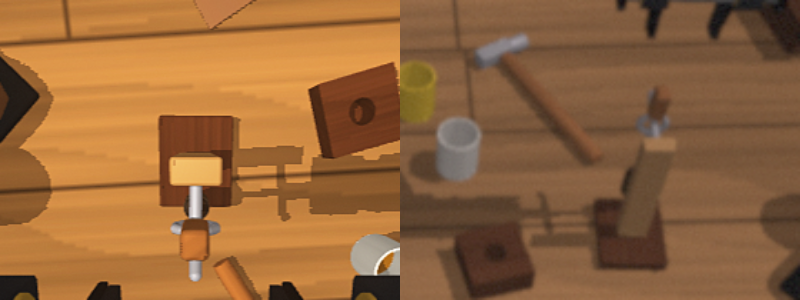

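Brush hangs from the peg by its eye (wrist image: ring at (195,228) on the peg, grip upright; scene: ring at (652,122)). Next is the small pot.

Emit:
{"op": "send_rows", "data": {
  "moves": [
    [-0.1,0.1,0,0,0,-0.1],
    [-0.16,0.3,0,0,0,-0.19],
    [-0.16,0.5,0,0,0,-0.28],
    [-0.16,0.7,0,0,0,-0.38],
    [-0.16,0.8,0,0,0,-0.47],
    [-0.16,0.8,0,0,0,-0.57],
    [-0.16,0.8,0,0,0,-0.66],
    [-0.16,0.8,0,0,0,-0.76],
    [-0.16,0.8,0,0,0,-0.85],
    [-0.16,0.8,0,0,0,-0.94],
    [-0.16,0.8,0,0,0,-1.0],
    [-0.16,0.8,0,0,0,-1.0]
  ],
  "grip": 1.0
}}

```text
time_s: 30.0
position: [0.5079, 0.177, 0.3557]
tcp_rot: [[0.057, 0.998, -0.002], [0.998, -0.057, -0.0], [-0.0, -0.002, -1.0]]
force: [0.8, 0.6, -0.1]
opening: 0.999
grasp_force: 0.0
```

Run:
```python
from h import *
print(readout.read_state()['joint_positions']); go([.4512,-.0206,.25],90)
```

```text
[ 7.30374810e+00  1.49186013e+01  8.18348052e+01 -5.72838195e-04
  8.33705030e+01  1.05896237e+01]
now [0.5079 0.177  0.3557] shift [-0.8019 -0.18    0.4237] turn [-0.0014  0.0002 -0.0365]
```

Emit:
{"op": "send_rows", "data": {
  "moves": [
    [-0.15,-0.05,0,0,0,-0.036],
    [-0.35,-0.1,0.1,0,0,-0.036],
    [-0.55,-0.14,0.22,0,0,-0.036],
    [-0.72,-0.18,0.34,0,0,-0.036],
    [-0.8,-0.18,0.42,0,0,-0.036],
    [-0.8,-0.18,0.42,0,0,-0.036],
    [-0.8,-0.18,0.42,0,0,-0.036],
    [-0.8,-0.18,0.42,0,0,-0.036],
    [-0.8,-0.18,0.42,0,0,-0.036]
  ]
}}

```text
time_s: 30.9
position: [0.453, -0.0191, 0.2527]
tcp_rot: [[-0.001, 1.0, 0.002], [1.0, 0.001, -0.0], [-0.0, 0.002, -1.0]]
force: [-0.2, -0.4, 0.8]
opening: 0.999
grasp_force: 0.0
```

Run:
```python
from h import *
pots('wrist'); pots('scene'); pots('top'); go([.4512,-.0206,.03],90)
```

```text
wrist small [ 4.507e-01 -1.980e-02  2.410e-02  3.060e+02]
wrist mid [4.686e-01 1.420e-01 2.810e-02 6.300e+02]
scene small [ 4.545e-01 -2.000e-02  2.470e-02  5.200e+01]
scene mid [4.729e-01 1.431e-01 2.840e-02 7.200e+01]
top mid [4.692e-01 1.413e-01 2.830e-02 7.300e+01]
now [ 0.4525 -0.0192  0.2524] shift [-0.0052 -0.0068  0.8898] turn [0.001  0.0002 0.0007]
```

Emit:
{"op": "send_rows", "data": {
  "moves": [
    [-0.004,-0.006,0.15,0,0,0],
    [-0.004,-0.006,0.3,0,0,0],
    [-0.004,-0.006,0.45,0,0,0],
    [-0.004,-0.006,0.6,0,0,0],
    [-0.004,-0.006,0.72,0,0,0],
    [-0.004,-0.006,0.82,0,0,0],
    [-0.004,-0.006,0.88,0,0,0],
    [-0.004,-0.006,0.89,0,0,0],
    [-0.004,-0.006,0.89,0,0,0],
    [-0.004,-0.006,0.89,0,0,0]
  ]
}}

```text
time_s: 32.05
position: [0.4514, -0.021, 0.0301]
tcp_rot: [[0.0, 1.0, 0.002], [1.0, -0.0, -0.001], [-0.001, 0.002, -1.0]]
force: [-0.3, -0.8, 0.3]
opening: 0.998
grasp_force: 0.0
```

Emit:
{"op": "send_rows", "data": {
  "moves": [
    [0,0,0,0,0,0],
    [0,0,0,0,0,0],
    [0,0,0,0,0,0],
    [0,0,0,0,0,0],
    [0,0,0,0,0,0],
    [0,0,0,0,0,0]
  ],
  "grip": 0.605
}}

```text
time_s: 32.65
position: [0.4505, -0.021, 0.0293]
tcp_rot: [[0.001, 1.0, -0.0], [1.0, -0.001, 0.0], [0.0, -0.0, -1.0]]
force: [0.5, 0.4, 0.9]
opening: 0.626
grasp_force: 0.0
```

Emit:
{"op": "send_rows", "data": {
  "moves": [
    [0,0,0,0,0,0],
    [0,0,0,0,0,0],
    [0,0,0,0,0,0],
    [0,0,0,0,0,0]
  ],
  "grip": 0.594
}}

```text
time_s: 33.05
position: [0.4505, -0.021, 0.0292]
tcp_rot: [[0.001, 1.0, -0.0], [1.0, -0.001, 0.0], [0.0, -0.0, -1.0]]
force: [-1.0, 0.2, 0.5]
opening: 0.596
grasp_force: 12.4
```

Emit:
{"op": "send_rows", "data": {
  "moves": [
    [0,0,-0.06,0,0,0],
    [0,0,-0.16,0,0,0],
    [0,0,-0.3,0,0,0],
    [0,0,-0.45,0,0,0],
    [0,0,-0.6,0,0,0],
    [0,0,-0.75,0,0,0],
    [0,0,-0.8,0,0,0],
    [0,0,-0.8,0,0,0]
  ]
}}

```text
time_s: 33.85
position: [0.4517, -0.0213, 0.2313]
tcp_rot: [[0.0, 1.0, 0.005], [1.0, -0.0, -0.002], [-0.002, 0.005, -1.0]]
force: [0.7, -0.8, -0.9]
opening: 0.598
grasp_force: 12.6
```

Emit:
{"op": "send_rows", "data": {
  "moves": [
    [-0.06,0.03,0,0,0,0],
    [-0.15,0.07,0,0,0,0],
    [-0.25,0.13,0,0,0,0],
    [-0.36,0.2,0,0,0,0],
    [-0.46,0.27,0,0,0,0],
    [-0.54,0.34,0,0,0,0],
    [-0.58,0.38,0,0,0,0],
    [-0.6,0.38,0,0,0,0],
    [-0.6,0.38,0,0,0,0],
    [-0.6,0.38,0,0,0,0]
  ]
}}

```text
time_s: 34.85
position: [0.5441, -0.1705, 0.228]
tcp_rot: [[0.001, 1.0, -0.003], [1.0, -0.001, 0.002], [0.002, -0.003, -1.0]]
force: [0.9, 0.3, -1.0]
opening: 0.597
grasp_force: 12.6
```

Run:
```python
from h import *
for n in('wrist','top','scene'):
    p,d,W=look(n)
    if n=='wrist': cv2.imwrite('pics/w6.png',cv2.resize(p[:,:,::-1],(800,600)))
    ok=np.isfinite(W[...,2])&(W[...,2]>.012)&(W[...,2]<.022)&(abs(W[...,0]-.547)<.095)&(abs(W[...,1]+.278)<.18)
    lab,L,st,_=cv2.connectedComponentsWithStats(ok.astype(np.uint8),connectivity=8)
    i=1+np.argmax(st[1:,4]); q=W[L==i]; print(n,len(q),cv2.minAreaRect((q[:,:2]*1000).astype(np.float32)))
    f=W[np.isfinite(W[...,2])&(abs(W[...,0]-.547)<.04)&(abs(W[...,1]+.278)<.1)]; print('floor z',np.median(f[:,2]))
s=readout.read_state();print(s['position'],s['grasp_force'],s['opening'])
```

```text
wrist 1269 ((564.3222045898438, -185.6977081298828), (135.46131896972656, 150.1291961669922), 83.86779022216797)
floor z 0.2048565378978609
top 193 ((543.3748779296875, -394.4044494628906), (86.63504791259766, 150.64234924316406), 83.85735321044922)
floor z 0.5900571328486612
scene 413 ((556.7523193359375, -277.4345397949219), (320.9515075683594, 155.21786499023438), 84.17453002929688)
floor z 0.012636919343658296
[ 0.54476221 -0.17030796  0.2291158 ] 12.61118346825242 0.5970189978452771
```

View pics/w6.png

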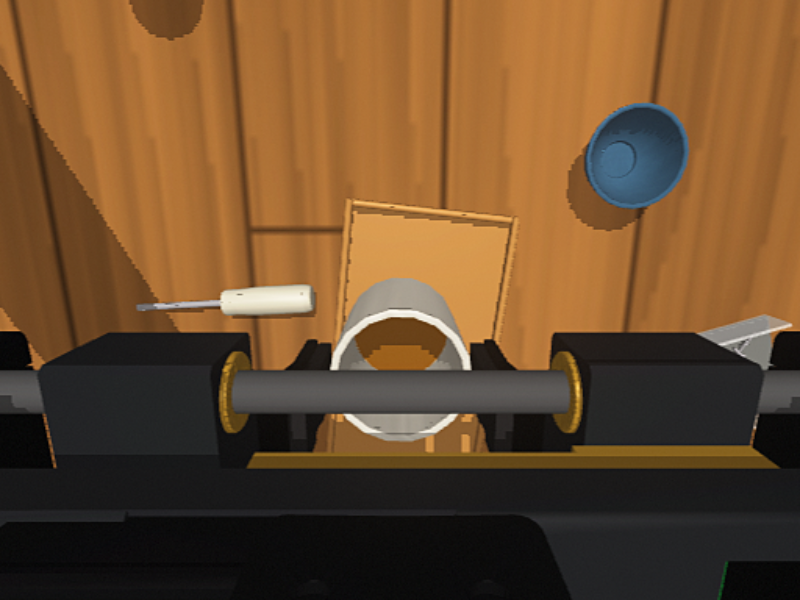

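The image shows the tray at (430,280), turned by about 6°, with the pot in the gripper at (400,375). The fits from the wrist and scene cameras agree on a tray centre of (0.554, -0.278) and a long axis at 83.9°.

Emit:
{"op": "send_rows", "data": {
  "moves": [
    [-0.06,0,0,0,0,0],
    [-0.16,0.01,0,0,0,0],
    [-0.28,0.018,0,0,0,0],
    [-0.4,0.018,0,0,0,0],
    [-0.52,0.018,0.1,0,0,0],
    [-0.58,0.018,0.2,0,0,0],
    [-0.607,0.018,0.32,0,0,0],
    [-0.607,0.018,0.44,0,0,0],
    [-0.607,0.018,0.54,0,0,0],
    [-0.607,0.018,0.62,0,0,0],
    [-0.607,0.018,0.66,0,0,0],
    [-0.607,0.018,0.66,0,0,0]
  ]
}}

```text
time_s: 36.2
position: [0.5489, -0.3227, 0.0629]
tcp_rot: [[0.001, 1.0, -0.002], [1.0, -0.001, 0.002], [0.002, -0.002, -1.0]]
force: [-0.4, -0.2, -0.8]
opening: 0.596
grasp_force: 12.6
```

Run:
```python
from h import *
print(readout.read_state()['grasp_force']);go([.549,-.322,.0352],90)
```

```text
12.611768133938313
now [ 0.5489 -0.3227  0.0629] shift [0.0027 0.0005 0.1109] turn [-0.0014 -0.001  -0.0004]
```

Emit:
{"op": "send_rows", "data": {
  "moves": [
    [0,0,0.04,0,0,0],
    [0,0,0.075,0,0,0],
    [0,0,0.095,0,0,0],
    [0,0,0.105,0,0,0],
    [0,0,0.11,0,0,0],
    [0,0,0.11,0,0,0],
    [0,0,0.11,0,0,0]
  ]
}}

```text
time_s: 36.9
position: [0.55, -0.3229, 0.037]
tcp_rot: [[0.0, 1.0, 0.0], [1.0, -0.0, -0.0], [-0.0, 0.0, -1.0]]
force: [-0.2, 0.7, -0.7]
opening: 0.597
grasp_force: 12.6
```

Emit:
{"op": "send_rows", "data": {
  "moves": [
    [0,0,0.003,0,0,0],
    [0,0,0.006,0,0,0],
    [0,0,0.006,0,0,0],
    [0,0,0.006,0,0,0]
  ]
}}

```text
time_s: 37.3
position: [0.5499, -0.3229, 0.0353]
tcp_rot: [[0.001, 1.0, 0.0], [1.0, -0.001, -0.0], [-0.0, 0.0, -1.0]]
force: [0.2, -0.7, -0.2]
opening: 0.597
grasp_force: 12.6
```

Release, rise, and head back to the mid pot (the path goes back along y, raised).

Emit:
{"op": "send_rows", "data": {
  "moves": [
    [0,0,0,0,0,0],
    [0,0,0,0,0,0],
    [0,0,0,0,0,0],
    [0,0,0,0,0,0]
  ],
  "grip": 0.85
}}

```text
time_s: 37.7
position: [0.5499, -0.3229, 0.0353]
tcp_rot: [[0.001, 1.0, 0.0], [1.0, -0.001, -0.0], [-0.0, 0.0, -1.0]]
force: [0.2, 0.8, 0.1]
opening: 0.825
grasp_force: 0.0
```

Emit:
{"op": "send_rows", "data": {
  "moves": [
    [0,0,-0.06,0,0,0],
    [0,0,-0.18,0,0,0],
    [0,0,-0.32,0,0,0],
    [0,0,-0.5,0,0,0],
    [0.15,0,-0.7,0,0,0],
    [0.35,-0.06,-0.85,0,0,0],
    [0.55,-0.12,-0.85,0,0,0],
    [0.75,-0.18,-0.85,0,0,0],
    [0.92,-0.24,-0.85,0,0,0],
    [0.92,-0.24,-0.85,0,0,0],
    [0.92,-0.24,-0.85,0,0,0]
  ],
  "grip": 1.0
}}

```text
time_s: 38.8
position: [0.4883, -0.0896, 0.2492]
tcp_rot: [[-0.003, 1.0, 0.0], [1.0, 0.003, 0.001], [0.001, 0.0, -1.0]]
force: [0.5, -0.4, -0.0]
opening: 0.999
grasp_force: 0.0
```

Emit:
{"op": "send_rows", "data": {
  "moves": [
    [0.15,-0.01,0,0,0,0],
    [0.35,-0.03,0,0,0,0],
    [0.55,-0.05,0,0,0,0],
    [0.75,-0.07,0,0,0,0],
    [0.9,-0.08,0,0,0,0],
    [0.92,-0.08,0,0,0,0],
    [0.92,-0.08,0,0,0,0],
    [0.92,-0.08,0,0,0,0],
    [0.92,-0.08,0,0,0,0]
  ]
}}

```text
time_s: 39.7
position: [0.4707, 0.1356, 0.2479]
tcp_rot: [[0.003, 1.0, 0.0], [1.0, -0.003, -0.0], [-0.0, 0.0, -1.0]]
force: [-0.1, -0.3, 0.1]
opening: 1.001
grasp_force: 0.0
```

Run:
```python
from h import *
for n in('wrist','scene','top'): pots(n,S=(.549,-.322))
go([.469,.1415,.045],90)
```

```text
wrist mid [4.687e-01 1.431e-01 2.810e-02 4.220e+02]
scene small [ 5.529e-01 -3.215e-01  2.430e-02  9.200e+01]
scene mid [4.726e-01 1.426e-01 2.830e-02 7.400e+01]
top small [ 5.508e-01 -3.219e-01  2.400e-02  7.400e+01]
now [0.4704 0.136  0.2477] shift [ 0.022  -0.0055  0.8109] turn [-0.0001  0.0001 -0.0017]
```

Emit:
{"op": "send_rows", "data": {
  "moves": [
    [0.024,-0.005,0.05,0,0,0],
    [0.024,-0.005,0.18,0,0,0],
    [0.024,-0.005,0.32,0,0,0],
    [0.024,-0.005,0.46,0,0,0],
    [0.024,-0.005,0.6,0,0,0],
    [0.024,-0.005,0.72,0,0,0],
    [0.024,-0.005,0.79,0,0,0],
    [0.024,-0.005,0.81,0,0,0],
    [0.024,-0.005,0.81,0,0,0],
    [0.024,-0.005,0.81,0,0,0]
  ]
}}

```text
time_s: 40.85
position: [0.4698, 0.143, 0.046]
tcp_rot: [[0.001, 1.0, 0.002], [1.0, -0.001, 0.0], [0.0, 0.002, -1.0]]
force: [0.9, 0.4, 0.2]
opening: 1.002
grasp_force: 0.0
```

Emit:
{"op": "send_rows", "data": {
  "moves": [
    [0,0,0,0,0,0],
    [0,0,0,0,0,0],
    [0,0,0,0,0,0],
    [0,0,0,0,0,0],
    [0,0,0,0,0,0]
  ],
  "grip": 0.7
}}

```text
time_s: 41.35
position: [0.4689, 0.1433, 0.0455]
tcp_rot: [[0.0, 1.0, 0.0], [1.0, -0.0, 0.0], [0.0, 0.0, -1.0]]
force: [-0.2, 0.0, 0.1]
opening: 0.717
grasp_force: 0.0
```

Emit:
{"op": "send_rows", "data": {
  "moves": [
    [0,0,0,0,0,0],
    [0,0,0,0,0,0],
    [0,0,0,0,0,0],
    [0,0,0,0,0,0]
  ],
  "grip": 0.686
}}

```text
time_s: 41.75
position: [0.4687, 0.1433, 0.0453]
tcp_rot: [[0.0, 1.0, -0.0], [1.0, -0.0, 0.0], [0.0, -0.0, -1.0]]
force: [-1.4, 0.9, 2.0]
opening: 0.691
grasp_force: 11.2
```

Emit:
{"op": "send_rows", "data": {
  "moves": [
    [0,0,-0.06,0,0,0],
    [0,0,-0.16,0,0,0],
    [0,0,-0.3,0,0,0],
    [0,0,-0.45,0,0,0],
    [-0.06,0.03,-0.6,0,0,0],
    [-0.16,0.06,-0.7,0,0,0],
    [-0.3,0.1,-0.7,0,0,0],
    [-0.45,0.14,-0.7,0,0,0],
    [-0.6,0.18,-0.7,0,0,0],
    [-0.75,0.2,-0.7,0,0,0],
    [-0.75,0.2,-0.7,0,0,0]
  ]
}}

```text
time_s: 42.85
position: [0.5201, -0.049, 0.22]
tcp_rot: [[0.005, 1.0, 0.002], [1.0, -0.005, -0.003], [-0.003, 0.002, -1.0]]
force: [1.3, -0.0, -0.7]
opening: 0.694
grasp_force: 11.1
```

Emit:
{"op": "send_rows", "data": {
  "moves": [
    [-0.06,0.02,0,0,0,0],
    [-0.18,0.05,0,0,0,0],
    [-0.32,0.09,0,0,0,0],
    [-0.46,0.12,0,0,0,0],
    [-0.6,0.15,0,0,0,0],
    [-0.7,0.16,0.05,0,0,0],
    [-0.75,0.16,0.15,0,0,0],
    [-0.754,0.16,0.27,0,0,0],
    [-0.754,0.16,0.39,0,0,0],
    [-0.754,0.16,0.5,0,0,0],
    [-0.754,0.16,0.56,0,0,0],
    [-0.754,0.16,0.56,0,0,0]
  ]
}}

```text
time_s: 44.05
position: [0.5568, -0.2311, 0.0773]
tcp_rot: [[-0.001, 1.0, -0.006], [1.0, 0.001, 0.004], [0.004, -0.006, -1.0]]
force: [-0.7, 0.4, -1.1]
opening: 0.691
grasp_force: 11.1
```

Run:
```python
from h import *
print(readout.read_state()['grasp_force']); pots('scene',S=(.549,-.322)); pots('top',S=(.549,-.322)); go([.5588,-.2328,.0513],90)
```

```text
11.06684900354594
scene small [ 5.529e-01 -3.218e-01  2.380e-02  7.600e+01]
now [ 0.5589 -0.2325  0.0801] shift [-0.0012 -0.0004  0.1153] turn [-0.0002 -0.0001  0.0003]
```

Emit:
{"op": "send_rows", "data": {
  "moves": [
    [0,0,0.04,0,0,0],
    [0,0,0.075,0,0,0],
    [0,0,0.095,0,0,0],
    [0,0,0.105,0,0,0],
    [0,0,0.112,0,0,0],
    [0,0,0.112,0,0,0],
    [0,0,0.112,0,0,0],
    [0,0,0.112,0,0,0]
  ]
}}

```text
time_s: 44.95
position: [0.5587, -0.2329, 0.0525]
tcp_rot: [[0.001, 1.0, 0.0], [1.0, -0.001, -0.0], [-0.0, 0.0, -1.0]]
force: [-0.2, 0.3, -0.1]
opening: 0.684
grasp_force: 11.1
```

Emit:
{"op": "send_rows", "data": {
  "moves": [
    [0,0,0.003,0,0,0],
    [0,0,0.005,0,0,0],
    [0,0,0.005,0,0,0],
    [0,0,0.005,0,0,0]
  ]
}}

```text
time_s: 45.35
position: [0.5588, -0.2338, 0.052]
tcp_rot: [[0.0, 1.0, 0.001], [1.0, -0.0, -0.002], [-0.002, 0.001, -1.0]]
force: [-1.5, -1.6, 5.3]
opening: 0.688
grasp_force: 11.2
```

Emit:
{"op": "send_rows", "data": {
  "moves": [
    [0,0,0,0,0,0],
    [0,0,0,0,0,0],
    [0,0,0,0,0,0],
    [0,0,0,0,0,0]
  ],
  "grip": 0.9
}}

```text
time_s: 45.75
position: [0.5586, -0.2325, 0.0507]
tcp_rot: [[0.001, 1.0, -0.0], [1.0, -0.001, 0.0], [0.0, -0.0, -1.0]]
force: [0.0, -0.4, 0.7]
opening: 0.885
grasp_force: 0.0
```

Emit:
{"op": "send_rows", "data": {
  "moves": [
    [0,0,-0.06,0,0,0],
    [0,0,-0.18,0,0,0],
    [0,0,-0.32,0,0,0],
    [0,0,-0.5,0,0,0],
    [0,0,-0.7,0,0,0],
    [0.2,-0.1,-0.85,0,0,0],
    [0.4,-0.2,-0.85,0,0,0],
    [0.6,-0.3,-0.85,0,0,0],
    [0.7,-0.3,-0.85,0,0,0],
    [0.7,-0.3,-0.85,0,0,0]
  ],
  "grip": 1.0
}}

```text
time_s: 46.75
position: [0.4804, -0.0522, 0.2647]
tcp_rot: [[-0.005, 1.0, -0.001], [1.0, 0.005, 0.003], [0.003, -0.001, -1.0]]
force: [-0.2, 0.0, -0.1]
opening: 1.0
grasp_force: 0.0
```

Run:
```python
from h import *
pots('scene',S=(.549,-.322),M=(.559,-.233),r=.04); pots('top',S=(.549,-.322),M=(.559,-.233),r=.04)
p=look('scene')[0]; cv2.imwrite('pics/fin.png',cv2.resize(p[120:300,80:440,::-1],(800,400),interpolation=cv2.INTER_CUBIC)); print(readout.read_state()['position'])
```

```text
scene small [ 5.526e-01 -3.214e-01  2.410e-02  1.000e+02]
scene mid [ 5.617e-01 -2.360e-01  2.840e-02  1.280e+02]
top small [ 5.510e-01 -3.222e-01  2.440e-02  7.300e+01]
top mid [ 5.594e-01 -2.369e-01  2.800e-02  6.800e+01]
[ 0.48443073 -0.05805047  0.26453348]
```

View pics/fin.png

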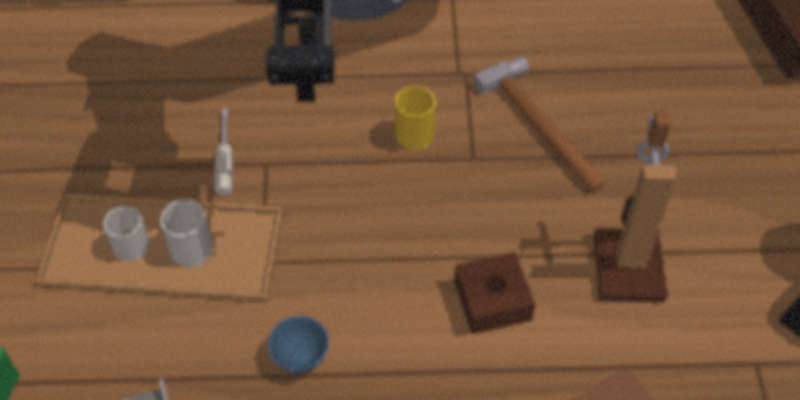

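Both pots stand upright in the tray at (127,235) and (187,232), the brush hangs on the peg at (655,150), and the hammer, awl and bowl haven't moved. I'll let the arm settle and then hand in.

Emit:
{"op": "send_rows", "data": {
  "moves": [
    [0,0,0,0,0,0],
    [0,0,0,0,0,0],
    [0,0,0,0,0,0],
    [0,0,0,0,0,0]
  ]
}}

```text
time_s: 47.3
position: [0.4838, -0.0585, 0.2632]
tcp_rot: [[0.002, 1.0, -0.001], [1.0, -0.002, 0.0], [0.0, -0.001, -1.0]]
force: [-0.7, -0.2, 0.5]
opening: 1.006
grasp_force: 0.0
```

```bash
python3 -c "
from rig import ticket
print(ticket.hand_in())"
```

```text
the job is handed in; nothing more can be done
None
```

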